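# Load and wind the spring-driven jaw tumbler

### The job

Load every steel toe jaw lying on the bench into the tumbler's level steel pan, then tip the pan by its handle to about 50 degrees (the brass pin; never past 65) so that they all slide into the tumbling box, and bring the pan back down level. Only then wind the brass key clockwise, in several partial turns, until it is fully wound against its stop. Leave all the other things on the bench where they are.

Things in the scene. Friction and masses are not known exactly. Their poses are not given: they have to be found in the camera images.
- jaw1_c (a point): a steel binding toe jaw (2 to 4 of them, all alike): a block 50 mm long (its x) x 26 wide (y) x 20 high with a rib 50 x 10 x 10 along the middle of its top, 30 high in all, about 90 g; starts flat on the bench, rib up. This point: its centre, 15 mm above its underside. None if absent.
- jaw2_c (a point): a steel binding toe jaw (2 to 4 of them, all alike): a block 50 mm long (its x) x 26 wide (y) x 20 high with a rib 50 x 10 x 10 along the middle of its top, 30 high in all, about 90 g; starts flat on the bench, rib up. This point: its centre, 15 mm above its underside. None if absent.
- jaw3_c (a point): a steel binding toe jaw (2 to 4 of them, all alike): a block 50 mm long (its x) x 26 wide (y) x 20 high with a rib 50 x 10 x 10 along the middle of its top, 30 high in all, about 90 g; starts flat on the bench, rib up. This point: its centre, 15 mm above its underside. None if absent.
- jaw4_c (a point): a steel binding toe jaw (2 to 4 of them, all alike): a block 50 mm long (its x) x 26 wide (y) x 20 high with a rib 50 x 10 x 10 along the middle of its top, 30 high in all, about 90 g; starts flat on the bench, rib up. This point: its centre, 15 mm above its underside. None if absent.
- tumbler: spring-driven parts tumbler bolted to the bench, 200 (x) x 440 (y) x 120 mm high. From its -y to its +y end: closed grey drive housing 85 high with the winding key on top (key axis at x 0, y -168); open grey tumbling box; tipping steel pan with a wooden bar handle at the +y end (hinge line along x at y 35, z 100). Origin: on the bench, at x = 0 of the base plate, which spans y -215 to 225.
- box_in (a point): the middle of the tumbling box's floor, 14 mm above the bench, at tumbler x 0, y -46; axes as the tumbler's. The box is open on top, 170 mm inside along x and 142 along y; rim 72 mm above the bench on the pan's side, 85 on the x sides, 120 on the housing's side.
- pan_in (a point): the middle of the pan's floor, 75 mm from the hinge line; turns with the pan, axes as the tumbler's when level (floor then 102 mm above the bench). The pan is 150 wide inside (x); its floor runs from an open lip over the tumbling box (105 to the -y side) to the back wall (60 to the +y side); three walls 33 high. Lay jaws well away from the lip.
- pan_handle (a point): the middle of the pan's round wooden handle bar, 12 mm thick along the tumbler's x, clear for 58 mm between two arms; 190 mm from the hinge line and 120 above the bench when level, 44 mm free gap to the pan's back wall. It can be pinched from above and turns in the fingers.
- pan (a joint): tipping angle of the pan, rad: 0 level on its rests, growing as the handle end is lifted, end stop 1.4. The hinge is stiff (0.6 N m of friction): the pan stays where it is left. Jaws begin to slide at about 0.45 to 0.6 rad. A steel arc with a brass pin at 50 degrees (0.87 rad) on its +x side shows the angle.
- key_grip (a point): the middle of the flat brass bow of the winding key, on the key's vertical axis, 126 above the bench; the bow is a flat plate 46 wide (along this point's x), 8 thick (its y) and 30 high (15 above and below this point). It turns with the key. (sizes in mm)
- key (a joint): turn of the winding key in rad, growing clockwise seen from above; a solid end stop at 7.0 is fully wound, starts at 0 to 0.5. The spring's resistance grows from 0.10 to 0.16 N m; a friction ratchet holds the key wherever it is let go, so it can be wound in several partial turns.
- toe: an old binding toe unit, bystander: red enamelled body on a steel plate, 85 x 50 x 48; origin under its centre (sizes in mm)
- heel: a chipped binding heel piece, bystander: white plastic, 75 x 42 x 48; origin under its centre (sizes in mm)
- gauge: a small stepped gauge block of bare tin, bystander (not a jaw: square, 30 x 30, one half 12 high and the other 24 high); origin under its centre (sizes in mm)
- driver: a ratchet screwdriver, bystander: wooden handle, brass collar, steel blade, 200 long, lying along its own x; origin under its collar (sizes in mm)
- oiljar: a closed amber glass jar, bystander, 52 across and 65 high; origin under its centre (sizes in mm)
- waxbar: a cork polishing block, bystander, 100 x 45 x 28; origin under its centre (sizes in mm)
- screwcup: a small open metal cup, bystander, 72 across and 45 high; origin under its centre (sizes in mm)
Things that resemble listed ones, but are neither listed nor needed, are in the scene too. Leave any blue or purple look-alike of the part that bears jaw3_c alone. What is shaped like the part that bears jaw4_c but black is not meant.

How it is judged:
By the outcome, as a careful person would: the job done as asked, in the order asked, and still so for the second after the job is handed in, with the robot touching nothing.
Of jaw1, jaw2, jaw3, jaw4 only 2 to 4 are there at a start; the rules pass over those that are not, and their reading is None.
At some moment in a run one of jaw1, jaw2, jaw3, jaw4 may be knocked a few centimetres aside while the robot is not near it.
Once in a run the grip may slacken for a moment while it holds something.
It also fails if it takes over 208 s, if anything falls off the work surface, if the arm or the gripper's body presses on something with over 40 N, if the wrist force passes 120 N, or if a joint passes its speed limit or range.

### The arm

A 6-joint arm with a two-finger parallel gripper is mounted at the origin on the work surface. World frame = base frame: x ahead of the robot, y to its left, z up, the work surface at z = 0. Lengths are in m, angles in rad, forces in N, time in s.
With the tool pointing down it reaches from about 0.35 to 0.775 m from the base axis. Payload 7.3 kg.
Tool frame: the origin (TCP) lies midway between the tips of the shut fingers; the grasp point (between the pads) lies 19 mm behind it; z points along the fingers, y is the direction in which the jaws open and shut (so a half turn about z gives the same grasp; the last joint's range is limited). The gripper opens to 92 mm and grips with 3 to 60 N. Pads are 19 mm wide; open, the fingers measure 130 mm over their backs; the gripper's body (75 mm by 190 mm) begins 47 mm behind the grasp point.
Start: joints at [1.106, 0.342, 1.524, -0, 1.275, -0.146], TCP at [0.165, 0.499, 0.227] pointing down, gripper open.
Joint ranges: [-2.53, 2.53], [-0.77, 2.02], [0.04, 2.7], [-1, 4.14], [0.28, 2.66], [-3.11, 3.11]. Speed limits (rad/s): [2.57, 2.57, 3.14, 3.14, 3.14, 3.14].

### API

Orientations are given as [roll, pitch, yaw] about the fixed x, y, z axes, in that order (R = Rz(yaw) Ry(pitch) Rx(roll)).
In Python, from cell import robot gives the robot as it stands.
- The arm moves only by the tool step_arm, never from a script. Its argument "moves" is a list that holds one entry, the list of rows, each a list of 4 numbers: the shift along the tool's x, y, z in m, then the turn about the tool's z in rad. In form: [[[dx, dy, dz, roll], ...]]. A call has 1 to 8 rows; each row shifts and turns the commanded pose from where the row before left it, along the tool's axes as they then stand; what a row does not reach is not made up. A row lasts 1/12 s, in which the tool goes at most 41.7 mm and 7.16 degrees, less where a joint would pass 70% of its speed; a pose out of reach is approached as far as the arm can. A call with a gripper value outside its range is refused whole. "hand" is the opening, from 0 (shut) to 1 (fully open), set as the call begins (left out, the last holds). The fingers move at their own pace and stop on an object; "force" is the grip in N (left out, the last holds). Time passes only in rows, so rows that do not move let the fingers close. It gives the time, the measured TCP pose, the force and the opening at its end, in the units of the state.
- robot.observe(): the state, without advancing time (a new reading comes with each control period).
- robot.read_camera(name): name is "side" or "top" or "wrist"; returns a dict with "frame" (480x640x3 uint8, red, green, blue), "fovy" (degrees; the focal length in pixels is half the picture's height over the tangent of half this angle, whatever the lens; pixels are square), "cx", "cy" (the principal point, pixels), "R" (3x3) and "t" (3): a world point X has camera coordinates R X + t. Camera axes: x right, y down, z forward; pixel columns grow to the right and rows downward; lengths in m; the calibration is good to about 2 mm. A picture is of the moment at which its call begins. There is no depth.
- robot.hand_in(): hands the job in, once; it reports no verdict.
The state is a dict: "time": time; "qpos": joint angles; "qvel": joint speeds; "joint_efforts": joint torques, N m; "tool_pos": TCP position; "tool_rot": TCP orientation; "contact_force": force on the tool from outside, world axes, zero at the start; "torque": the same for the moment, N m; "opening": finger opening in m.
Only numpy, scipy, OpenCV 4.12 (cv2) and the standard library are available. Lean on these libraries where they do the work, as an engineer would, in place of code of your own. Each camera call takes 0.05 s, during which the arm holds its last target.

## Working session

There is one attempt and no reset: what is moved stays moved. The work goes in short steps, Python scripts to look and compute and a tool call to move; the robot and the scene stay as the last step left them, time stands still between calls to the robot, and variables do not carry over. Pictures are saved under pics/ and viewed, and the job is handed in when it is done.

Besides the shell and the picture viewer there is one more tool, called after "Call:" in YAML: its name, and indented under it one key for each argument. step_arm: Moves the arm, as the interface text tells. Its arguments: {"type":"object","properties":{"moves":{"type":"array","items":{"type":"array","items":{"type":"array","items":{"type":"number"}}}},"hand":{"type":"number"},"force":{"type":"number"}},"required":["moves"]}

```bash
ls; mkdir -p pics; python3 - <<'E'
from cell import robot
import cv2
print(robot.observe())
for n in ["top","side","wrist"]:
    c=robot.read_camera(n); print(n,c["fovy"],c["cx"],c["cy"],c["R"],c["t"])
    cv2.imwrite(f"pics/{n}0.png",c["frame"][:,:,::-1])
E
```

```text
pics
{'time': 0.0, 'qpos': array([ 1.10603113e+00,  3.42728642e-01,  1.52502145e+00, -1.23465355e-05,
        1.27537931e+00, -1.45990278e-01]), 'qvel': array([ 0.00026365,  0.00165431,  0.00072405,  0.00010347, -0.00156746,
        0.00122492]), 'joint_efforts': array([-8.62434317e-04, -4.31244385e+01, -2.44219422e+01,  7.15573551e-02,
        5.60223078e-02, -1.40201573e-04]), 'tool_pos': array([0.16433136, 0.49819282, 0.22604034]), 'tool_rot': array([-3.14007053e+00, -2.11874636e-04,  2.82282118e+00]), 'contact_force': array([-0.39788339,  0.31918868,  0.32409547]), 'torque': array([-0.05206019,  0.01674285, -0.00358222]), 'opening': 0.0917499309121414}
top 42.65869967721396 326.445564317656 242.37753028681803 [[ 0.02636981 -0.999532   -0.01550555]
 [-0.98711852 -0.02358753 -0.15824239]
 [ 0.1578026   0.01947864 -0.98727854]] [-0.00274826  0.51158073  1.48292598]
side 57.16103315549494 320.4621935230239 239.76210322671275 [[ 0.92998697 -0.36697621 -0.02127661]
 [-0.27062331 -0.64434146 -0.71525318]
 [ 0.2487715   0.67093409 -0.69854148]] [-0.45841044  0.18999801  0.85711494]
wrist 71.88036010043115 320.8632128332303 235.38261819884175 [[ 3.11921749e-01  9.50107507e-01 -7.39728696e-04]
 [ 9.15635598e-01 -3.00396566e-01  2.67157919e-01]
 [ 2.53606533e-01 -8.40096873e-02 -9.63652478e-01]] [-0.5242877  -0.03398856  0.3894928 ]
```

View pics/top0.png

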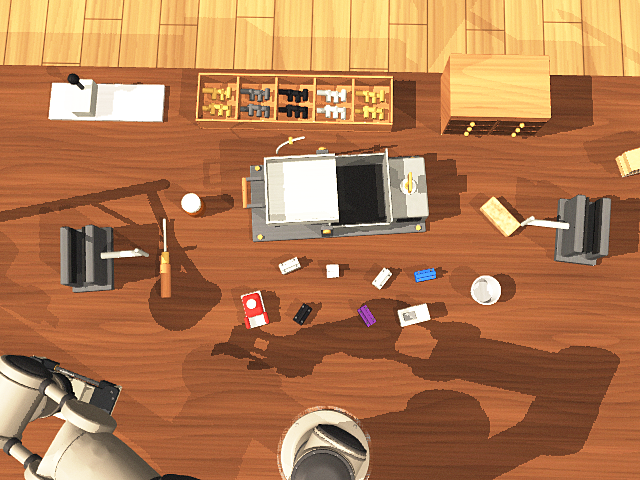

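View pics/side0.png

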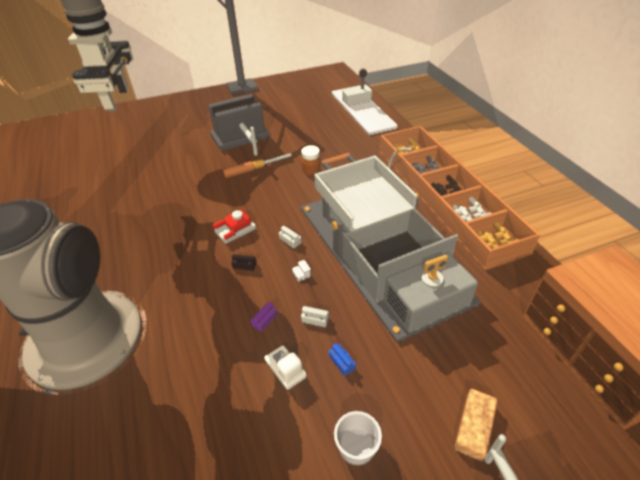

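View pics/wrist0.png

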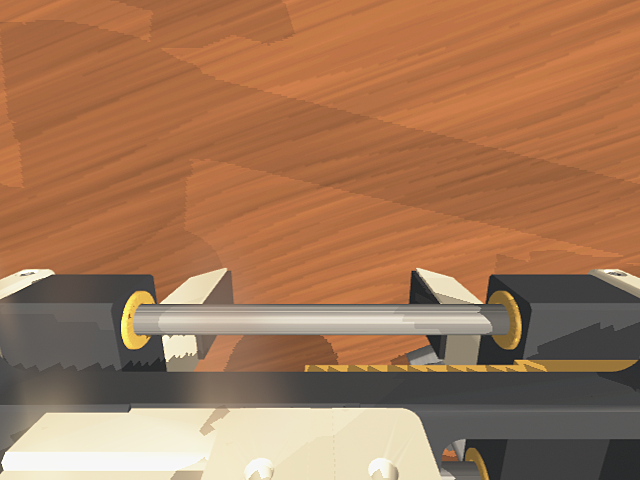

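```bash
cat > h.py <<'E'
import numpy as np, cv2
from cell import robot
def K(c):
    f=240/np.tan(np.radians(c["fovy"])/2)
    return np.array([[f,0,c["cx"]],[0,f,c["cy"]],[0,0,1]])
def ray(c,u,v):
    R=np.array(c["R"]);t=np.array(c["t"])
    d=R.T@np.linalg.inv(K(c))@np.array([u,v,1.]); return -R.T@t, d/np.linalg.norm(d)
def plane(c,u,v,z):
    o,d=ray(c,u,v); return o+d*(z-o[2])/d[2]
def proj(c,X):
    p=K(c)@(np.array(c["R"])@np.array(X)+np.array(c["t"])); return p[:2]/p[2]
def tri(cs,uvs):
    A=np.zeros((3,3));b=np.zeros(3)
    for c,(u,v) in zip(cs,uvs):
        o,d=ray(c,u,v);P=np.eye(3)-np.outer(d,d);A+=P;b+=P@o
    X=np.linalg.solve(A,b); return X,[proj(c,X)-np.array(uv) for c,uv in zip(cs,uvs)]
def save(n,img): cv2.imwrite(f"pics/{n}.png",img[:,:,::-1])
def crop(fr,x0,y0,x1,y1,k): return cv2.resize(fr[y0:y1,x0:x1],None,fx=k,fy=k,interpolation=cv2.INTER_CUBIC)
E
python3 - <<'E'
from h import *
c=robot.read_camera("top"); s=robot.read_camera("side")
save("crop_top",crop(c["frame"],230,120,440,250,3.8))
save("crop_jaws",crop(c["frame"],230,250,450,330,3.6))
save("crop_side",crop(s["frame"],200,210,380,380,3.5))
for u,v in[(289,265),(333,271),(382,278)]: print(plane(c,u,v,.025))
E
```

```text
[0.45468364 0.10223501 0.025     ]
[ 0.4423549  -0.00776807  0.025     ]
[ 0.42791105 -0.12959215  0.025     ]
```

```bash
sleep 0
```

```text
(no output)
```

View pics/crop_top.png

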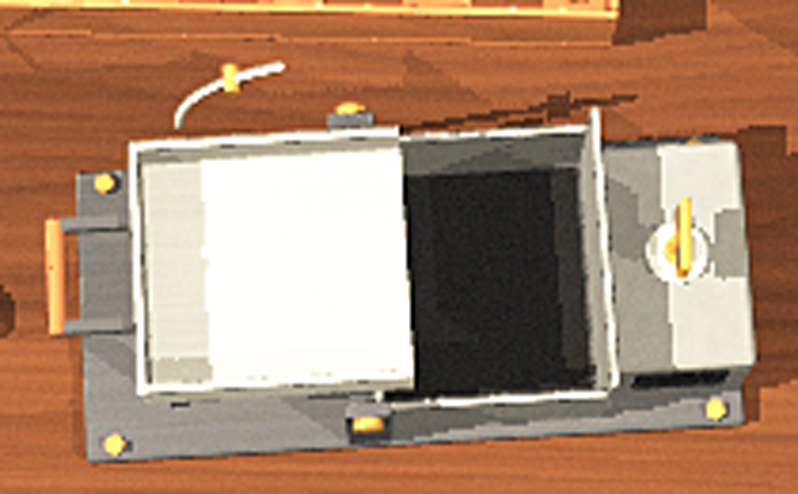

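View pics/crop_jaws.png

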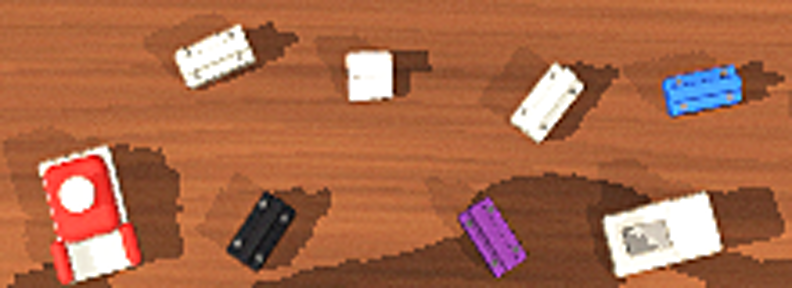

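View pics/crop_side.png

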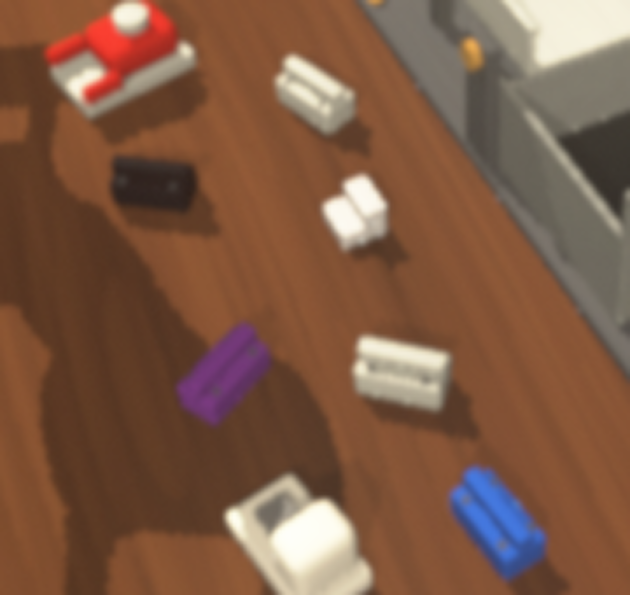

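```bash
cat >> h.py <<'E'
def jaws(c,boxes,zt=.025,name=None):
    hsv=cv2.cvtColor(c["frame"],cv2.COLOR_RGB2HSV)
    m=((hsv[...,1]<90)&(hsv[...,2]>110)).astype(np.uint8)
    out=[]
    for (x0,y0,x1,y1) in boxes:
        mm=np.zeros_like(m);mm[y0:y1,x0:x1]=m[y0:y1,x0:x1]
        cs,_=cv2.findContours(mm,cv2.RETR_EXTERNAL,cv2.CHAIN_APPROX_NONE)
        if not cs: out.append(None);continue
        k=max(cs,key=cv2.contourArea)
        P=np.array([plane(c,p[0][0],p[0][1],zt)[:2] for p in k])*1000
        r=cv2.minAreaRect(P.astype(np.float32)); (w,h)=r[1];a=r[2] if w>h else r[2]+90
        a=(a+90)%180-90
        out.append((np.round(r[0],1),np.round(r[1],1),round(a,1),k.reshape(-1,2).mean(0).round(1)))
    return out
E
python3 - <<'E'
from h import *
c=robot.read_camera("top"); s=robot.read_camera("side")
for o in jaws(c,[(270,250,310,285),(318,258,350,285),(362,260,402,295)]): print(o)
f=lambda x,y,z:plane(c,230+x/3.8,120+y/3.8,z).round(4)
print("handle ends",f(53,220,.12),f(57,331,.12))
print("handle mid",f(55,276,.123))
print("key", f(684,237,.135))
print("housing top corners",f(748,143,.085),f(755,365,.085), "housing wall top", f(596,110,.12),f(612,390,.12))
print("pan rim corners",f(130,143,.135),f(138,392,.135),f(398,130,.135),f(412,385,.135))
print("plate corners",f(78,173,.01),f(92,462,.01),f(742,425,.01))
save("crop_side2",crop(s["frame"],300,140,500,340,3))
E
```

```text
(array([454.1, 102. ]), array([28.4, 49.7]), -65.2, array([289.2, 265.3]))
(array([443.6,  -5.2]), array([32.5, 29.9]), 1.4, array([332.3, 270.6]))
(array([ 428.9, -129.1]), array([25.8, 53.9]), -37.5, array([381.7, 277.8]))
handle ends [0.6504 0.2101 0.12  ] [0.579  0.2042 0.12  ]
handle mid [0.6135 0.2066 0.123 ]
key [ 0.6442 -0.1847  0.135 ]
housing top corners [ 0.7208 -0.2315  0.085 ] [ 0.5747 -0.2361  0.085 ] housing wall top [ 0.7296 -0.1306  0.12  ] [ 0.5496 -0.1424  0.12  ]
pan rim corners [0.6971 0.1617 0.135 ] [0.5386 0.1501 0.135 ] [ 0.7091 -0.0059  0.135 ] [ 0.5469 -0.0184  0.135 ]
plate corners [0.7129 0.2124 0.01  ] [0.5141 0.1938 0.01  ] [ 0.5494 -0.2385  0.01  ]
```

View pics/crop_side2.png

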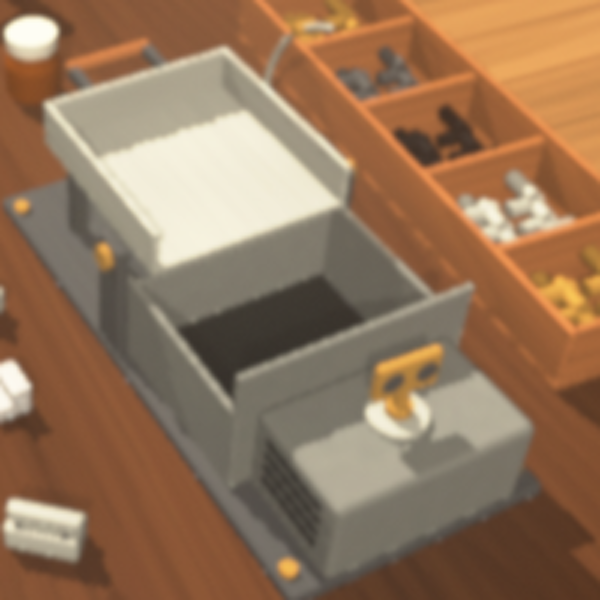

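```bash
cat >> h.py <<'E'
TY=0.078; TO=np.array([.6311,-.0174,0])
def tw(x,y,z):
    c,s=np.cos(TY),np.sin(TY); return TO+np.array([c*x-s*y,s*x+c*y,z])
def yawnow():
    o=robot.observe(); return o["tool_rot"][2]
def plan(target,yaw=None,n=8,start=None):
    """rows in tool axes from the measured (or given) pose to target"""
    o=robot.observe(); p=np.array(o["tool_pos"]) if start is None else np.array(start[:3])
    y0=o["tool_rot"][2] if start is None else start[3]
    if yaw is None: yaw=y0
    dyaw=(yaw-y0+np.pi)%(2*np.pi)-np.pi
    d=(np.array(target)-p)/n; print("delta",np.round(d*n,4),"dyaw",round(dyaw,3),"q6",round(o["qpos"][5],2))
    rows=[]
    for i in range(n):
        y=y0+dyaw*i/n
        rows.append([round(float(v),4) for v in (d[0]*np.cos(y)+d[1]*np.sin(y), d[0]*np.sin(y)-d[1]*np.cos(y), -d[2], -dyaw/n)])
    for k in range(0,n,8): print(rows[k:k+8])
E
python3 - <<'E'
from h import *
c=robot.read_camera("top")
print("hinge knob",plane(c,326.8,231.8,.1))
plan([.452,.101,.12],3.574,16)
E
```

```text
hinge knob [0.52760282 0.00877176 0.1       ]
delta [ 0.2875 -0.3975 -0.1066] dyaw 0.751 q6 -0.15
[[-0.0248, -0.018, 0.0067, -0.047], [-0.024, -0.0191, 0.0067, -0.047], [-0.0231, -0.0202, 0.0067, -0.047], [-0.0221, -0.0213, 0.0067, -0.047], [-0.0211, -0.0223, 0.0067, -0.047], [-0.02, -0.0232, 0.0067, -0.047], [-0.0189, -0.0242, 0.0067, -0.047], [-0.0177, -0.025, 0.0067, -0.047]]
[[-0.0165, -0.0258, 0.0067, -0.047], [-0.0153, -0.0266, 0.0067, -0.047], [-0.014, -0.0273, 0.0067, -0.047], [-0.0127, -0.0279, 0.0067, -0.047], [-0.0114, -0.0285, 0.0067, -0.047], [-0.0101, -0.029, 0.0067, -0.047], [-0.0087, -0.0294, 0.0067, -0.047], [-0.0073, -0.0298, 0.0067, -0.047]]
```

Call:
step_arm:
  moves:
    - [[-0.025,-0.018,0.0067,-0.047],[-0.024,-0.019,0.0067,-0.047],[-0.023,-0.02,0.0067,-0.047],[-0.022,-0.021,0.0067,-0.047],[-0.021,-0.022,0.0067,-0.047],[-0.02,-0.023,0.0067,-0.047],[-0.019,-0.024,0.0067,-0.047],[-0.018,-0.025,0.0067,-0.047]]
  hand: 0.72
  force: 30

```text
time: 1.07
tool_pos: [0.3095, 0.2999, 0.173]
tool_rot: [3.141, 0.001, -3.082]
contact_force: [1.3, 0.5, 1.2]
opening: 0.0661
```

Call:
step_arm:
  moves:
    - [[-0.0165,-0.026,0.0067,-0.047],[-0.015,-0.0265,0.0067,-0.047],[-0.014,-0.0275,0.0067,-0.047],[-0.0125,-0.028,0.0067,-0.047],[-0.0115,-0.0285,0.0067,-0.047],[-0.01,-0.029,0.0067,-0.047],[-0.0085,-0.0295,0.0067,-0.047],[-0.007,-0.03,0.0067,-0.047]]

```text
time: 1.73
tool_pos: [0.4527, 0.0999, 0.1193]
tool_rot: [-3.142, 0.001, -2.706]
contact_force: [0.5, 0.5, 0.0]
opening: 0.0659
```

Call:
step_arm:
  moves:
    - [[0,0,0,0],[0,0,0,0]]

```text
time: 1.9
tool_pos: [0.4522, 0.1002, 0.1191]
tool_rot: [3.141, -0.001, -2.712]
contact_force: [0.3, -0.6, -0.3]
opening: 0.0661
```

```bash
python3 - <<'E'
from h import *
w=robot.read_camera("wrist"); save("w1",w["frame"])
c=robot.read_camera("top"); save("t1",c["frame"])
plan([.452,.101,.12],3.574,1)
print(proj(w,[.454,.102,.03]))
E
```

```text
delta [ 0.0006 -0.0007  0.0005] dyaw -0.0 q6 -1.95
[[-0.0003, -0.0009, -0.0005, 0.0]]
[321.83976154 242.87498947]
```

View pics/w1.png

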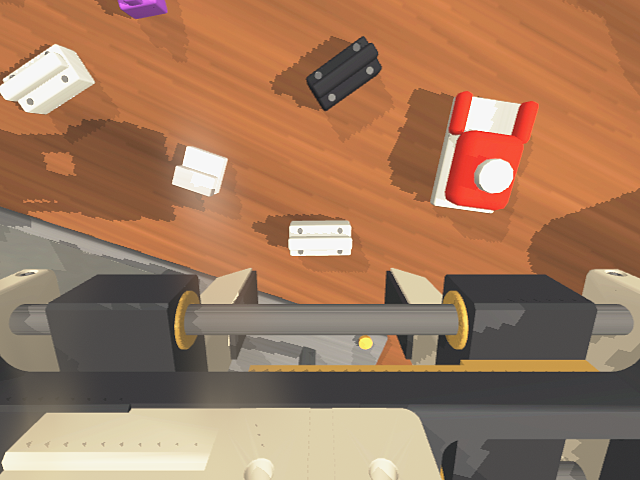

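View pics/t1.png

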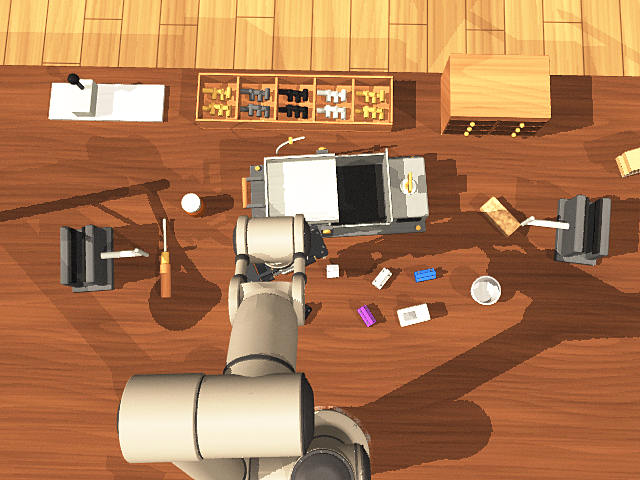

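Call:
step_arm:
  moves:
    - [[0.001,-0.001,0.016,0],[0,0,0.016,0],[0,0,0.016,0],[0,0,0.016,0],[0,0,0.016,0],[0,0,0.014,0],[0,0,0.012,0],[0,0,0.006,0]]

```text
time: 2.67
tool_pos: [0.4502, 0.1012, 0.0067]
tool_rot: [3.141, -0.001, -2.707]
contact_force: [-0.7, -0.3, 0.7]
opening: 0.0662
```

Call:
step_arm:
  moves:
    - [[0,0,0,0],[0,0,0,0],[0,0,0,0],[0,0,0,0],[0,0,0,0],[0,0,0,0]]
  hand: 0.4
  force: 40

```text
time: 3.17
tool_pos: [0.4519, 0.1002, 0.0083]
tool_rot: [-3.141, 0.002, -2.709]
contact_force: [-1.2, 2.8, 5.5]
opening: 0.0499
```

Call:
step_arm:
  moves:
    - [[0,0,-0.01,0],[0,0,-0.02,0],[0,0,-0.025,0],[0,0,-0.025,0],[0,0,-0.025,0],[0,0,-0.025,0],[0,0,-0.025,0],[0,0,-0.02,0]]

```text
time: 3.83
tool_pos: [0.4515, 0.0998, 0.1845]
tool_rot: [-3.141, 0.002, -2.709]
contact_force: [1.1, 0.1, -0.0]
opening: 0.0496
```

```bash
python3 - <<'E'
from h import *
print(robot.observe()["opening"])
w=robot.read_camera("wrist"); save("w2",w["frame"])
c=robot.read_camera("top")
print("pan target",tw(35,110,0)if 0 else tw(.035,.115,.16))
plan(tw(.035,.115,.16),np.pi+TY,8)
E
```

```text
0.04962333933115804
pan target [0.65703268 0.09997758 0.16      ]
delta [ 0.2039  0.     -0.0256] dyaw -0.355 q6 -1.95
[[-0.0231, -0.0107, 0.0032, 0.0444], [-0.0236, -0.0097, 0.0032, 0.0444], [-0.024, -0.0086, 0.0032, 0.0444], [-0.0243, -0.0075, 0.0032, 0.0444], [-0.0247, -0.0064, 0.0032, 0.0444], [-0.0249, -0.0053, 0.0032, 0.0444], [-0.0251, -0.0042, 0.0032, 0.0444], [-0.0253, -0.0031, 0.0032, 0.0444]]
```

View pics/w2.png

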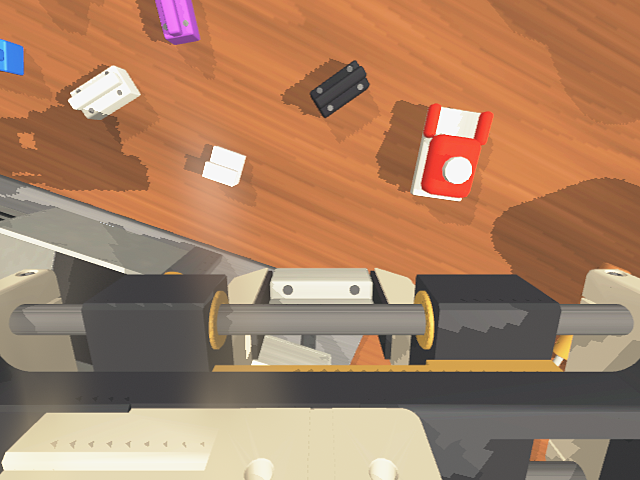

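Call:
step_arm:
  moves:
    - [[-0.023,-0.0107,0.001,0.0444],[-0.0236,-0.0097,0.001,0.0444],[-0.024,-0.0086,0.001,0.0444],[-0.0243,-0.0075,0.001,0.0444],[-0.0247,-0.0064,0.001,0.0444],[-0.025,-0.0053,0.001,0.0444],[-0.025,-0.0042,0.001,0.0444],[-0.0253,-0.003,0.001,0.0444]]

```text
time: 4.6
tool_pos: [0.6556, 0.0999, 0.1725]
tool_rot: [3.142, -0.003, -3.066]
contact_force: [1.4, -0.0, -1.4]
opening: 0.0498
```

Call:
step_arm:
  moves:
    - [[0,0,0,0],[0,0,0,0]]

```text
time: 4.77
tool_pos: [0.6548, 0.0998, 0.1718]
tool_rot: [3.141, -0.004, -3.064]
contact_force: [-0.3, -0.7, -1.0]
opening: 0.05
```

```bash
python3 - <<'E'
from h import *
s=robot.read_camera("side"); w=robot.read_camera("wrist")
save("sw3",np.hstack([crop(s["frame"],250,60,550,360,1.3),crop(w["frame"],0,0,640,480,.62)[:300] if 0 else cv2.resize(w["frame"],(400,390))]))
print(robot.observe()["opening"])
plan(tw(.035,.115,.11),np.pi+TY,8)
E
```

```text
0.049404388073490506
delta [ 0.0032 -0.0001 -0.0632] dyaw -0.001 q6 -1.61
[[-0.0004, -0.0, 0.0079, 0.0001], [-0.0004, -0.0, 0.0079, 0.0001], [-0.0004, -0.0, 0.0079, 0.0001], [-0.0004, -0.0, 0.0079, 0.0001], [-0.0004, -0.0, 0.0079, 0.0001], [-0.0004, -0.0, 0.0079, 0.0001], [-0.0004, -0.0, 0.0079, 0.0001], [-0.0004, -0.0, 0.0079, 0.0001]]
```

View pics/sw3.png

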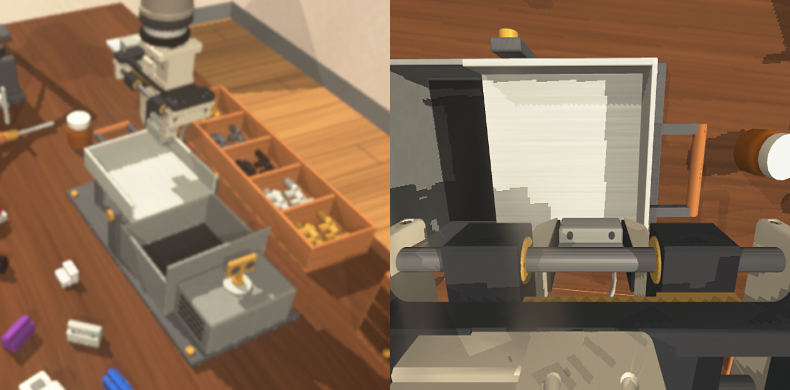

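Call:
step_arm:
  moves:
    - [[-0.001,-0.003,0.006,0],[-0.001,-0.003,0.009,0],[-0.001,-0.003,0.009,0],[0,-0.001,0.009,0],[0,0,0.009,0],[0,0,0.008,0],[0,0,0.006,0],[0,0,0.003,0]]

```text
time: 5.53
tool_pos: [0.6583, 0.0905, 0.1141]
tool_rot: [3.141, -0.002, -3.064]
contact_force: [0.1, 0.2, -0.9]
opening: 0.0495
```

Call:
step_arm:
  moves:
    - [[0,0,0.001,0],[0,0,0,0]]

```text
time: 5.7
tool_pos: [0.6589, 0.0905, 0.1144]
tool_rot: [3.142, -0.0, -3.063]
contact_force: [-0.6, -0.6, -0.4]
opening: 0.0495
```

Call:
step_arm:
  moves:
    - [[0,0,0.002,0],[0,0,0.001,0],[0,0,0,0]]

```text
time: 5.95
tool_pos: [0.6589, 0.0905, 0.1116]
tool_rot: [3.142, 0.0, -3.064]
contact_force: [0.0, -0.3, -0.8]
opening: 0.0498
```

Call:
step_arm:
  moves:
    - [[0,0,0.001,0],[0,0,0.001,0],[0,0,0,0]]

```text
time: 6.2
tool_pos: [0.6591, 0.0905, 0.1103]
tool_rot: [3.142, 0.001, -3.064]
contact_force: [-1.5, 0.8, 3.4]
opening: 0.0495
```

Call:
step_arm:
  moves:
    - [[0,0,0,0],[0,0,0,0],[0,0,0,0],[0,0,0,0]]
  hand: 0.65

```text
time: 6.53
tool_pos: [0.6588, 0.0904, 0.1093]
tool_rot: [3.141, -0.0, -3.064]
contact_force: [-0.8, 0.2, -0.4]
opening: 0.0598
```

Call:
step_arm:
  moves:
    - [[0,0,-0.006,0],[0,0,-0.015,0],[0,0,-0.025,0],[0,0,-0.025,0],[0,0,-0.025,0]]

```text
time: 6.95
tool_pos: [0.6587, 0.0904, 0.2069]
tool_rot: [3.141, -0.0, -3.064]
contact_force: [0.5, -0.6, -0.1]
opening: 0.0598
```

```bash
python3 - <<'E'
from h import *
s=robot.read_camera("side"); w=robot.read_camera("wrist")
save("sw4",np.hstack([crop(s["frame"],250,60,550,360,1.3),cv2.resize(w["frame"],(400,390))]))
c=robot.read_camera("top"); save("t4",crop(c["frame"],230,120,450,330,2.8))
for o in jaws(c,[(355,250,408,310)]): print(o)
plan([.428,-.129,.12],4.06,16)
E
```

```text
(array([ 428.7, -129. ]), array([25.8, 53.5]), -37.5, array([381.7, 277.8]))
delta [-0.232  -0.2195 -0.0885] dyaw 0.84 q6 -1.63
[[0.0155, -0.0125, 0.0055, -0.0525], [0.0162, -0.0117, 0.0055, -0.0525], [0.0168, -0.0108, 0.0055, -0.0525], [0.0173, -0.01, 0.0055, -0.0525], [0.0178, -0.009, 0.0055, -0.0525], [0.0183, -0.0081, 0.0055, -0.0525], [0.0187, -0.0071, 0.0055, -0.0525], [0.019, -0.0061, 0.0055, -0.0525]]
[[0.0193, -0.0051, 0.0055, -0.0525], [0.0195, -0.0041, 0.0055, -0.0525], [0.0197, -0.0031, 0.0055, -0.0525], [0.0199, -0.002, 0.0055, -0.0525], [0.0199, -0.001, 0.0055, -0.0525], [0.02, 0.0001, 0.0055, -0.0525], [0.0199, 0.0011, 0.0055, -0.0525], [0.0198, 0.0022, 0.0055, -0.0525]]
```

View pics/sw4.png

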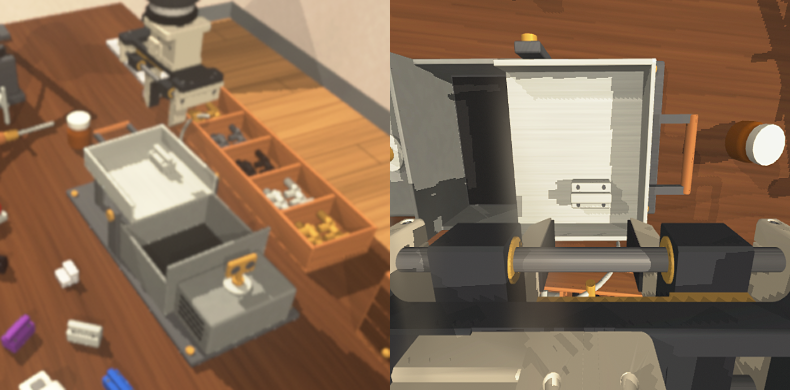

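View pics/t4.png

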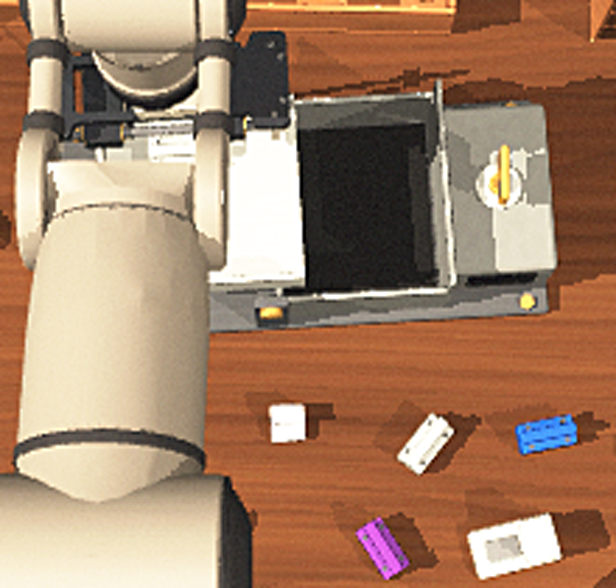

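Call:
step_arm:
  moves:
    - [[0.0155,-0.0125,0,-0.0525],[0.016,-0.0117,0,-0.0525],[0.017,-0.011,0,-0.0525],[0.0173,-0.01,0,-0.0525],[0.018,-0.009,0,-0.0525],[0.0183,-0.008,0,-0.0525],[0.0187,-0.007,0,-0.0525],[0.019,-0.006,0,-0.0525]]
  hand: 0.72

```text
time: 7.77
tool_pos: [0.5409, -0.0197, 0.2043]
tool_rot: [3.14, -0.002, -2.641]
contact_force: [0.8, -0.2, -0.4]
opening: 0.066
```

Call:
step_arm:
  moves:
    - [[0.0193,-0.005,0.011,-0.0525],[0.0195,-0.004,0.011,-0.0525],[0.0197,-0.003,0.011,-0.0525],[0.02,-0.002,0.011,-0.0525],[0.02,-0.001,0.011,-0.0525],[0.02,0,0.011,-0.0525],[0.02,0.001,0.011,-0.0525],[0.02,0.002,0.011,-0.0525]]

```text
time: 8.43
tool_pos: [0.4246, -0.1293, 0.1162]
tool_rot: [3.14, -0.0, -2.221]
contact_force: [1.2, 0.7, -0.4]
opening: 0.066
```

Call:
step_arm:
  moves:
    - [[0,0,0,0],[0,0,0,0]]

```text
time: 8.6
tool_pos: [0.4251, -0.1292, 0.1167]
tool_rot: [3.139, -0.0, -2.227]
contact_force: [-0.1, -0.2, 1.5]
opening: 0.0661
```

```bash
python3 - <<'E'
from h import *
w=robot.read_camera("wrist"); save("w5",w["frame"])
plan([.4275,-.1295,.008],4.06,8)
print(proj(w,[.428,-.129,.03]))
for s in (-1,1): print(proj(w,[.428+s*.025*np.cos(np.radians(-37.5)),-.129+s*.025*np.sin(np.radians(-37.5)),.03]))
E
```

```text
delta [ 0.0013 -0.0004 -0.1093] dyaw 0.003 q6 -2.95
[[-0.0001, -0.0002, 0.0137, -0.0003], [-0.0001, -0.0002, 0.0137, -0.0003], [-0.0001, -0.0002, 0.0137, -0.0003], [-0.0001, -0.0002, 0.0137, -0.0003], [-0.0001, -0.0002, 0.0137, -0.0003], [-0.0001, -0.0002, 0.0137, -0.0003], [-0.0001, -0.0002, 0.0137, -0.0003], [-0.0001, -0.0002, 0.0137, -0.0003]]
[317.44310816 243.20252961]
[349.83815454 243.19345947]
[285.03654609 243.21160298]
```

View pics/w5.png

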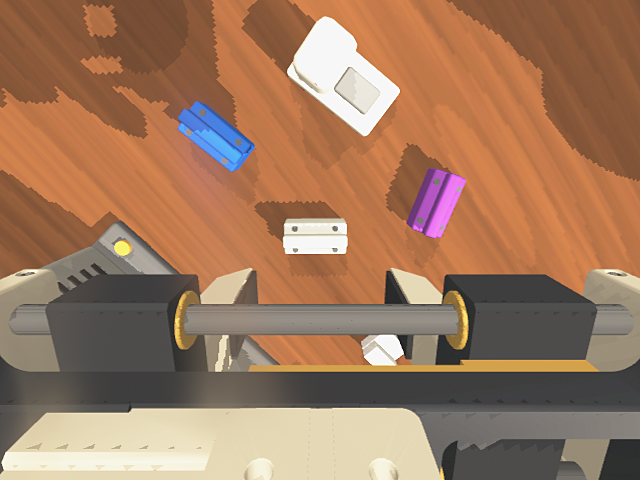

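Call:
step_arm:
  moves:
    - [[0,-0.001,0.016,0],[0,0,0.016,0],[0,0,0.016,0],[0,0,0.016,0],[0,0,0.016,0],[0,0,0.013,0],[0,0,0.011,0],[0,0,0.005,0]]

```text
time: 9.32
tool_pos: [0.4274, -0.129, 0.0075]
tool_rot: [3.141, 0.0, -2.223]
contact_force: [-0.1, -0.2, 0.2]
opening: 0.066
```

Call:
step_arm:
  moves:
    - [[0,0,0,0],[0,0,0,0],[0,0,0,0],[0,0,0,0],[0,0,0,0],[0,0,0,0]]
  hand: 0.4

```text
time: 9.82
tool_pos: [0.4276, -0.1299, 0.0092]
tool_rot: [-3.14, 0.001, -2.224]
contact_force: [2.0, 1.3, 3.3]
opening: 0.05
```

Call:
step_arm:
  moves:
    - [[0,0,-0.01,0],[0,0,-0.02,0],[0,0,-0.025,0],[0,0,-0.025,0],[0,0,-0.025,0],[0,0,-0.025,0],[0,0,-0.025,0],[0,0,-0.02,0]]

```text
time: 10.48
tool_pos: [0.4269, -0.1299, 0.1855]
tool_rot: [-3.14, 0.0, -2.224]
contact_force: [0.3, 0.1, -1.8]
opening: 0.0497
```

```bash
python3 - <<'E'
from h import *
w=robot.read_camera("wrist"); save("w6",cv2.resize(w["frame"],(400,300)))
plan(tw(-.035,.105,.172),np.pi+TY,16)
E
```

```text
delta [ 0.1594  0.2153 -0.0167] dyaw -0.84 q6 -2.96
[[-0.0167, 0.0003, 0.001, 0.0525], [-0.0167, 0.0011, 0.001, 0.0525], [-0.0166, 0.002, 0.001, 0.0525], [-0.0165, 0.0029, 0.001, 0.0525], [-0.0163, 0.0037, 0.001, 0.0525], [-0.0161, 0.0046, 0.001, 0.0525], [-0.0158, 0.0054, 0.001, 0.0525], [-0.0155, 0.0063, 0.001, 0.0525]]
[[-0.0152, 0.0071, 0.001, 0.0525], [-0.0148, 0.0078, 0.001, 0.0525], [-0.0144, 0.0086, 0.001, 0.0525], [-0.0139, 0.0094, 0.001, 0.0525], [-0.0134, 0.0101, 0.001, 0.0525], [-0.0128, 0.0108, 0.001, 0.0525], [-0.0122, 0.0114, 0.001, 0.0525], [-0.0116, 0.012, 0.001, 0.0525]]
```

View pics/w6.png

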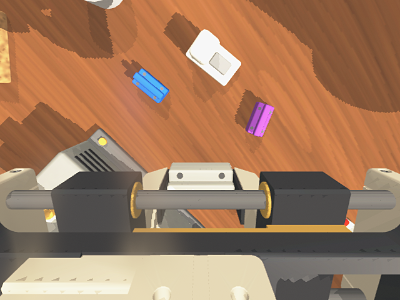

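Call:
step_arm:
  moves:
    - [[-0.0167,0.0003,0.001,0.0525],[-0.0167,0.001,0.001,0.0525],[-0.0166,0.002,0.001,0.0525],[-0.0165,0.003,0.001,0.0525],[-0.0163,0.0037,0.001,0.0525],[-0.016,0.0046,0.001,0.0525],[-0.0158,0.0054,0.001,0.0525],[-0.0155,0.0063,0.001,0.0525]]

```text
time: 11.2
tool_pos: [0.5065, -0.0216, 0.175]
tool_rot: [3.141, -0.001, -2.646]
contact_force: [0.4, 0.1, -1.0]
opening: 0.0499
```

Call:
step_arm:
  moves:
    - [[-0.0152,0.007,0.001,0.0525],[-0.0148,0.008,0.001,0.0525],[-0.0144,0.0086,0.001,0.0525],[-0.014,0.0094,0.001,0.0525],[-0.0134,0.01,0.001,0.0525],[-0.0128,0.0108,0.001,0.0525],[-0.0122,0.0114,0.001,0.0525],[-0.0116,0.012,0.001,0.0525]]

```text
time: 11.87
tool_pos: [0.5863, 0.086, 0.1668]
tool_rot: [3.142, -0.001, -3.066]
contact_force: [0.7, 0.6, -0.8]
opening: 0.0493
```

Call:
step_arm:
  moves:
    - [[0,0,0,0],[0,0,0,0]]

```text
time: 12.03
tool_pos: [0.5858, 0.0857, 0.1667]
tool_rot: [-3.141, -0.002, -3.061]
contact_force: [0.3, 0.4, -1.2]
opening: 0.0497
```

```bash
python3 - <<'E'
from h import *
w=robot.read_camera("wrist"); save("w7",cv2.resize(w["frame"],(480,360)))
plan(tw(-.035,.105,.111),np.pi+TY,8); print(robot.observe()["opening"])
E
```

```text
delta [ 0.0024 -0.0006 -0.0559] dyaw -0.002 q6 -1.64
[[-0.0003, -0.0001, 0.007, 0.0002], [-0.0003, -0.0001, 0.007, 0.0002], [-0.0003, -0.0001, 0.007, 0.0002], [-0.0003, -0.0001, 0.007, 0.0002], [-0.0003, -0.0001, 0.007, 0.0002], [-0.0003, -0.0001, 0.007, 0.0002], [-0.0003, -0.0001, 0.007, 0.0002], [-0.0003, -0.0001, 0.007, 0.0002]]
0.049799020706111446
```

View pics/w7.png

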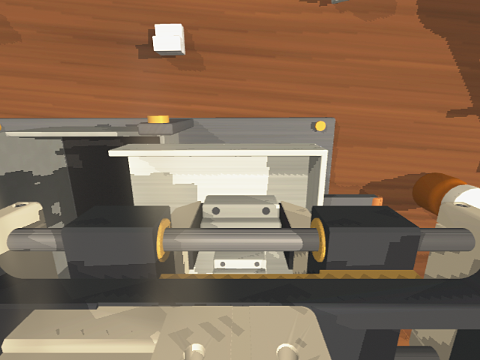

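Call:
step_arm:
  moves:
    - [[-0.001,-0.001,0.006,0],[-0.001,0,0.009,0],[0,0,0.01,0],[0,0,0.01,0],[0,0,0.009,0],[0,0,0.006,0],[0,0,0.003,0],[0,0,0.002,0]]

```text
time: 12.75
tool_pos: [0.5881, 0.0846, 0.1118]
tool_rot: [3.141, -0.001, -3.064]
contact_force: [-0.3, 1.1, -1.1]
opening: 0.0497
```

Call:
step_arm:
  moves:
    - [[0,0,0.001,0],[0,0,0,0]]

```text
time: 12.92
tool_pos: [0.5885, 0.0846, 0.1116]
tool_rot: [3.142, 0.0, -3.064]
contact_force: [-0.6, -0.1, -0.6]
opening: 0.0498
```

Call:
step_arm:
  moves:
    - [[0,0,0.001,0],[0,0,0.0005,0],[0,0,0,0]]

```text
time: 13.17
tool_pos: [0.5888, 0.0846, 0.1112]
tool_rot: [-3.142, 0.002, -3.063]
contact_force: [-1.8, 0.2, 4.6]
opening: 0.0498
```

Call:
step_arm:
  moves:
    - [[0,0,0,0],[0,0,0,0],[0,0,0,0],[0,0,0,0]]
  hand: 0.65

```text
time: 13.5
tool_pos: [0.5883, 0.0846, 0.1099]
tool_rot: [3.141, -0.0, -3.064]
contact_force: [-0.5, -0.4, 0.0]
opening: 0.0596
```

Call:
step_arm:
  moves:
    - [[0,0,-0.006,0],[0,0,-0.015,0],[0,0,-0.025,0],[0,0,-0.025,0],[0,0,-0.025,0]]

```text
time: 13.92
tool_pos: [0.5882, 0.0846, 0.2074]
tool_rot: [3.141, -0.0, -3.064]
contact_force: [1.1, -1.0, 0.6]
opening: 0.0595
```

```bash
python3 - <<'E'
from h import *
plan(tw(0,.225,.18),np.pi+TY,8)
E
```

```text
delta [ 0.0254  0.1224 -0.0274] dyaw 0.0 q6 -1.63
[[-0.0044, 0.015, 0.0034, -0.0], [-0.0044, 0.015, 0.0034, -0.0], [-0.0044, 0.015, 0.0034, -0.0], [-0.0044, 0.015, 0.0034, -0.0], [-0.0044, 0.015, 0.0034, -0.0], [-0.0044, 0.015, 0.0034, -0.0], [-0.0044, 0.015, 0.0034, -0.0], [-0.0044, 0.015, 0.0034, -0.0]]
```

Call:
step_arm:
  moves:
    - [[-0.0044,0.015,0.003,0],[-0.0044,0.015,0.003,0],[-0.0044,0.015,0.003,0],[-0.0044,0.015,0.003,0],[-0.0044,0.015,0.003,0],[-0.0044,0.015,0.003,0],[-0.0044,0.015,0.003,0],[-0.0044,0.015,0.003,0]]
  hand: 0.4

```text
time: 14.58
tool_pos: [0.6143, 0.2086, 0.1814]
tool_rot: [-3.142, -0.0, -3.063]
contact_force: [0.1, 0.2, 0.1]
opening: 0.0368
```

Call:
step_arm:
  moves:
    - [[0,0,0,0],[0,0,0,0]]

```text
time: 14.75
tool_pos: [0.6139, 0.208, 0.1813]
tool_rot: [-3.141, -0.001, -3.062]
contact_force: [-0.4, 0.3, -0.1]
opening: 0.0366
```

```bash
python3 - <<'E'
from h import *
plan(tw(0,.225,.101),np.pi+TY,8)
w=robot.read_camera("wrist"); save("w8",w["frame"])
s=robot.read_camera("side"); save("s8",crop(s["frame"],250,100,480,340,2.4))
c=robot.read_camera("top"); save("t8",crop(c["frame"],200,120,450,330,3))
print("handle pred",proj(w,tw(0,.225,.12)),proj(s,tw(0,.225,.12)),proj(s,robot.observe()["tool_pos"]))
E
```

```text
delta [-0.0004 -0.0011 -0.0803] dyaw -0.002 q6 -1.44
[[0.0001, -0.0001, 0.01, 0.0002], [0.0001, -0.0001, 0.01, 0.0002], [0.0001, -0.0001, 0.01, 0.0002], [0.0001, -0.0001, 0.01, 0.0002], [0.0001, -0.0001, 0.01, 0.0002], [0.0001, -0.0001, 0.01, 0.0002], [0.0001, -0.0001, 0.01, 0.0002], [0.0001, -0.0001, 0.01, 0.0002]]
handle pred [319.37549458 250.54561581] [334.41119473 158.99608916] [334.74472227 136.43860607]
```

View pics/w8.png

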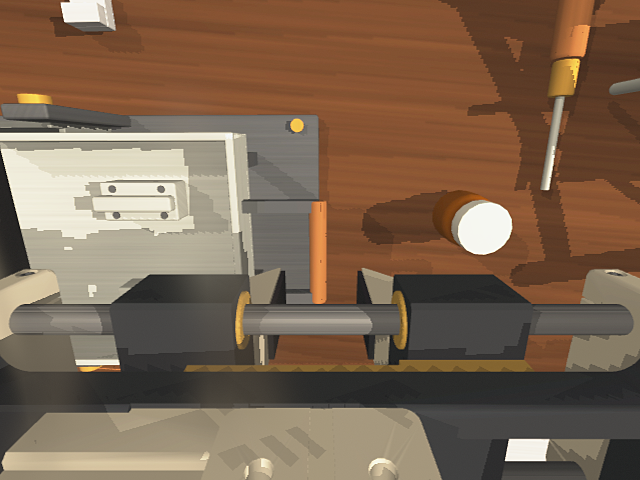

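View pics/s8.png

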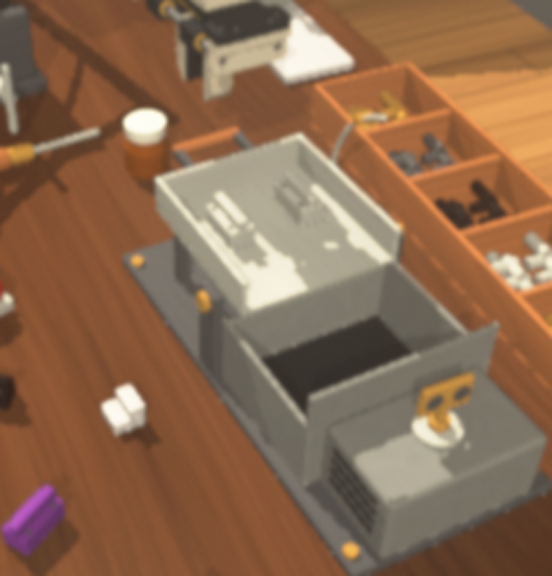

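View pics/t8.png

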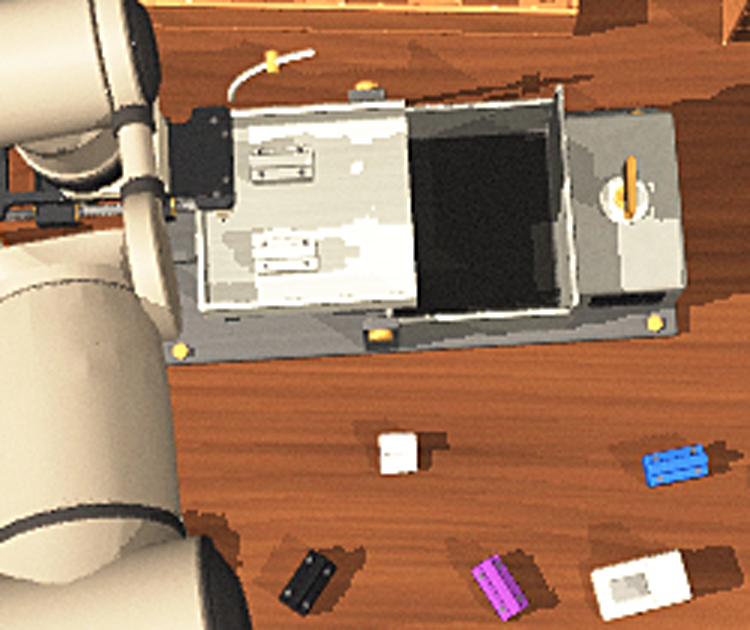

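Call:
step_arm:
  moves:
    - [[0,-0.001,0.012,0],[0,0,0.013,0],[0,0,0.013,0],[0,0,0.013,0],[0,0,0.012,0],[0,0,0.009,0],[0,0,0.006,0],[0,0,0.002,0]]

```text
time: 15.57
tool_pos: [0.6139, 0.2054, 0.1012]
tool_rot: [-3.141, -0.001, -3.064]
contact_force: [0.1, -0.0, 1.1]
opening: 0.0369
```

Call:
step_arm:
  moves:
    - [[0,0,0,0],[0,0,0,0],[0,0,0,0],[0,0,0,0],[0,0,0,0],[0,0,0,0]]
  hand: 0
  force: 30

```text
time: 16.07
tool_pos: [0.6145, 0.2058, 0.1027]
tool_rot: [-3.141, 0.001, -3.064]
contact_force: [0.2, -1.3, 2.7]
opening: 0.011
```

```bash
cat >> h.py <<'E'
def arc(th,g0=None):
    """grasp-point arc: handle centre in tumbler frame at pan angle th"""
    return tw(0,.035+.19*np.cos(th)-.02*np.sin(th),.1+.19*np.sin(th)+.02*np.cos(th))
def arcrows(a,b,n):
    ths=np.linspace(a,b,n+1)
    for i in range(n):
        y0,z0=[.19*np.cos(ths[i])-.02*np.sin(ths[i]),.19*np.sin(ths[i])+.02*np.cos(ths[i])]
        y1,z1=[.19*np.cos(ths[i+1])-.02*np.sin(ths[i+1]),.19*np.sin(ths[i+1])+.02*np.cos(ths[i+1])]
        print([0,round(y1-y0,4),round(-(z1-z0),4),0],end=", " if (i+1)%8 else "\n")
E
python3 - <<'E'
from h import *
print(robot.observe()["tool_pos"],tw(0,.225,.101))
arcrows(0,.87,32)
E
```

```text
[0.61451727 0.20577985 0.10271499] [0.61356779 0.2069159  0.101     ]
[0, np.float64(-0.0006), np.float64(-0.0052), 0], [0, np.float64(-0.0008), np.float64(-0.0051), 0], [0, np.float64(-0.0009), np.float64(-0.0051), 0], [0, np.float64(-0.001), np.float64(-0.0051), 0], [0, np.float64(-0.0012), np.float64(-0.0051), 0], [0, np.float64(-0.0013), np.float64(-0.005), 0], [0, np.float64(-0.0014), np.float64(-0.005), 0], [0, np.float64(-0.0016), np.float64(-0.0049), 0]
[0, np.float64(-0.0017), np.float64(-0.0049), 0], [0, np.float64(-0.0018), np.float64(-0.0049), 0], [0, np.float64(-0.002), np.float64(-0.0048), 0], [0, np.float64(-0.0021), np.float64(-0.0047), 0], [0, np.float64(-0.0022), np.float64(-0.0047), 0], [0, np.float64(-0.0024), np.float64(-0.0046), 0], [0, np.float64(-0.0025), np.float64(-0.0046), 0], [0, np.float64(-0.0026), np.float64(-0.0045), 0]
[0, np.float64(-0.0027), np.float64(-0.0044), 0], [0, np.float64(-0.0028), np.float64(-0.0043), 0], [0, np.float64(-0.003), np.float64(-0.0043), 0], [0, np.float64(-0.0031), np.float64(-0.0042), 0], [0, np.float64(-0.0032), np.float64(-0.0041), 0], [0, np.float64(-0.0033), np.float64(-0.004), 0], [0, np.float64(-0.0034), np.float64(-0.0039), 0], [0, np.float64(-0.0035), np.float64(-0.0038), 0]
[0, np.float64(-0.0036), np.float64(-0.0037), 0], [0, np.float64(-0.0037), np.float64(-0.0036), 0], [0, np.float64(-0.0038), np.float64(-0.0035), 0], [0, np.float64(-0.0039), np.float64(-0.0034), 0], [0, np.float64(-0.004), np.float64(-0.0033), 0], [0, np.float64(-0.0041), np.float64(-0.0032), 0], [0, np.float64(-0.0042), np.float64(-0.0031), 0], [0, np.float64(-0.0043), np.float64(-0.003), 0]
```

Call:
step_arm:
  moves:
    - [[0,-0.0006,-0.0052,0],[0,-0.0008,-0.0051,0],[0,-0.0009,-0.0051,0],[0,-0.001,-0.0051,0],[0,-0.0012,-0.0051,0],[0,-0.0013,-0.005,0],[0,-0.0014,-0.005,0],[0,-0.0016,-0.0049,0]]

```text
time: 16.73
tool_pos: [0.615, 0.1974, 0.1432]
tool_rot: [3.141, 0.001, -3.064]
contact_force: [4.8, 1.5, -6.4]
opening: 0.0111
```

Call:
step_arm:
  moves:
    - [[0,-0.0017,-0.0049,0],[0,-0.0018,-0.0049,0],[0,-0.002,-0.0048,0],[0,-0.0021,-0.0047,0],[0,-0.0022,-0.0047,0],[0,-0.0024,-0.0046,0],[0,-0.0025,-0.0046,0],[0,-0.0026,-0.0045,0]]

```text
time: 17.4
tool_pos: [0.6164, 0.1808, 0.1812]
tool_rot: [3.14, 0.001, -3.063]
contact_force: [5.1, 3.9, -4.8]
opening: 0.0108
```

```bash
cat >> h.py <<'E'
def panang():
    p=np.array(robot.observe()["tool_pos"])+[0,0,.019]-TO
    y=-np.sin(TY)*p[0]+np.cos(TY)*p[1]-.035; z=p[2]-.1
    return np.arctan2(z,y)-np.arctan2(.02,.19), np.hypot(y,z)
E
python3 - <<'E'
from h import *
print(panang(),robot.observe()["opening"])
s=robot.read_camera("side"); save("s9",crop(s["frame"],250,60,480,340,2.1))
E
```

```text
(np.float64(0.4441904609952774), np.float64(0.19200795251354352)) 0.010767933617155976
```

View pics/s9.png

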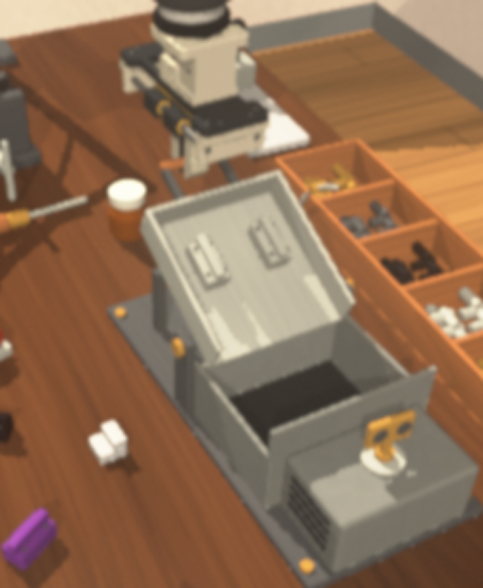

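Pan is at 0.444 rad with both jaws still inside (side crop 207,262 and 268,240); continuing slowly to 0.87.

Call:
step_arm:
  moves:
    - [[0,-0.0027,-0.0044,0],[0,-0.0028,-0.0043,0],[0,-0.003,-0.0043,0],[0,-0.0031,-0.0042,0],[0,-0.0032,-0.0041,0],[0,-0.0033,-0.004,0],[0,-0.0034,-0.0039,0],[0,-0.0035,-0.0038,0]]

```text
time: 18.12
tool_pos: [0.6184, 0.157, 0.2148]
tool_rot: [3.138, 0.003, -3.063]
contact_force: [3.7, 8.8, 1.4]
opening: 0.0111
```

Call:
step_arm:
  moves:
    - [[0,-0.0036,-0.0037,0],[0,-0.0037,-0.0036,0],[0,-0.0038,-0.0035,0],[0,-0.0039,-0.0034,0],[0,-0.004,-0.0033,0],[0,-0.0041,-0.0032,0],[0,0,0,0],[0,0,0,0]]

```text
time: 18.78
tool_pos: [0.6204, 0.134, 0.2372]
tool_rot: [3.138, 0.005, -3.063]
contact_force: [1.3, 7.4, 8.5]
opening: 0.011
```

```bash
python3 - <<'E'
from h import *
print(panang(),robot.observe()["opening"])
s=robot.read_camera("side"); save("s10",crop(s["frame"],250,60,480,340,2.1))
c=robot.read_camera("top"); save("t10",crop(c["frame"],200,120,450,330,3))
E
```

```text
(np.float64(0.824020364679544), np.float64(0.19505650037161593)) 0.01103781151578914
```

View pics/s10.png

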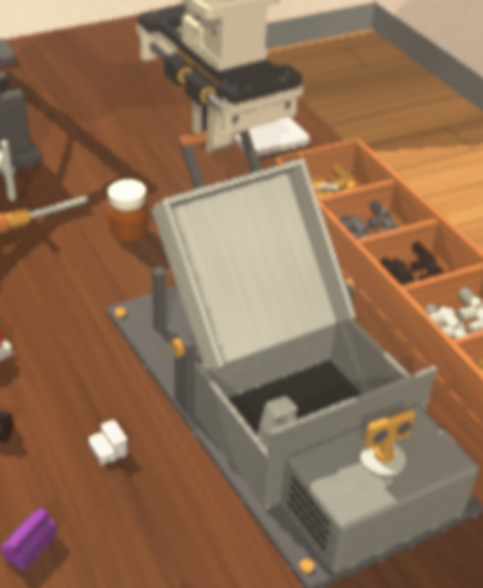

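View pics/t10.png

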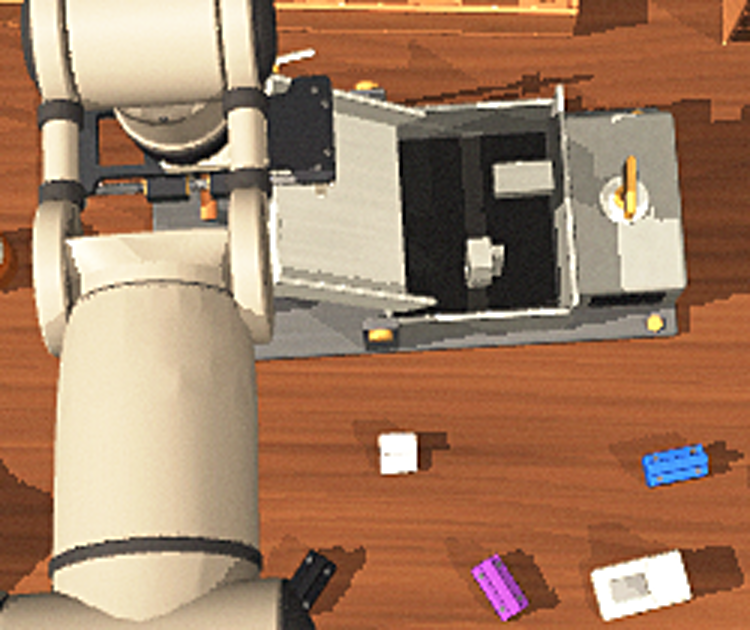

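Call:
step_arm:
  moves:
    - [[0,-0.003,-0.0015,0],[0,-0.003,-0.0015,0],[0,-0.003,-0.001,0],[0,0,0,0],[0,0,0,0]]

```text
time: 19.3
tool_pos: [0.621, 0.1269, 0.2425]
tool_rot: [3.135, 0.007, -3.061]
contact_force: [0.5, 12.9, 12.3]
opening: 0.0109
```

```bash
python3 - <<'E'
from h import *
print(panang(),robot.observe()["opening"])
s=robot.read_camera("side"); save("s11",crop(s["frame"],250,60,480,340,2.1))
w=robot.read_camera("wrist"); save("w11",w["frame"])
# pan back-wall rim pred at various angles in side
for th in (.80,.85,.9):
    r=[proj(s,tw(x,.035+.135*np.cos(th)-.035*np.sin(th),.1+.135*np.sin(th)+.035*np.cos(th))) for x in(-.078,.078)]
    print(th,[((p-[250,60])*2.1).round(0) for p in r])
E
```

```text
(np.float64(0.8693480324246416), np.float64(0.19516526790222014)) 0.01085221292640218
0.8 [array([163., 204.]), array([300., 163.])]
0.85 [array([166., 204.]), array([304., 163.])]
0.9 [array([169., 205.]), array([308., 164.])]
```

View pics/s11.png

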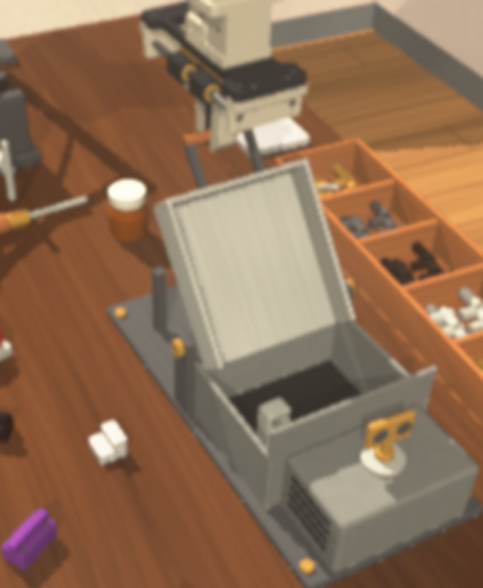

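View pics/w11.png

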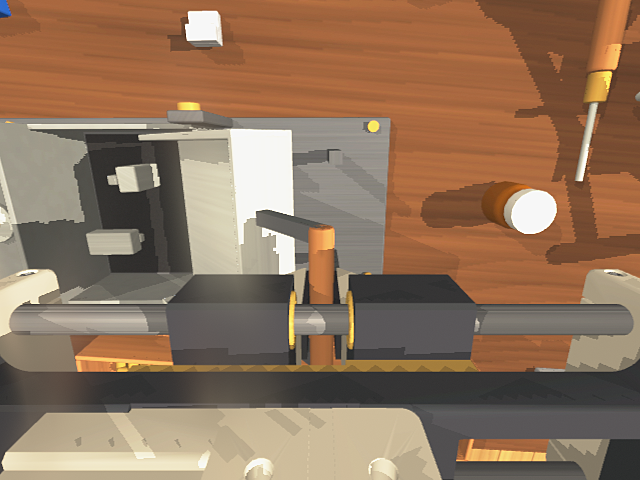

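Call:
step_arm:
  moves:
    - [[0,0.003,0.001,0],[0,0.003,0.0015,0],[0,0.003,0.0015,0],[0,0.0041,0.0032,0],[0,0.004,0.0033,0],[0,0.0039,0.0034,0],[0,0.0038,0.0035,0],[0,0.0037,0.0036,0]]

```text
time: 20.07
tool_pos: [0.6188, 0.1524, 0.2201]
tool_rot: [3.141, 0.004, -3.063]
contact_force: [0.7, 2.1, 7.6]
opening: 0.011
```

Call:
step_arm:
  moves:
    - [[0,0.0036,0.0037,0],[0,0.0035,0.0038,0],[0,0.0034,0.0039,0],[0,0.0033,0.004,0],[0,0.0032,0.0041,0],[0,0.0031,0.0042,0],[0,0.003,0.0043,0],[0,0.0028,0.0043,0]]

```text
time: 20.73
tool_pos: [0.6167, 0.1776, 0.1869]
tool_rot: [3.141, 0.003, -3.063]
contact_force: [1.2, 1.5, 5.5]
opening: 0.011
```

Call:
step_arm:
  moves:
    - [[0,0.0027,0.0044,0],[0,0.0026,0.0045,0],[0,0.0025,0.0046,0],[0,0.0024,0.0046,0],[0,0.0022,0.0047,0],[0,0.0021,0.0047,0],[0,0.002,0.0048,0],[0,0.0018,0.0049,0]]

```text
time: 21.4
tool_pos: [0.6151, 0.196, 0.1472]
tool_rot: [3.141, 0.001, -3.063]
contact_force: [1.8, 4.4, 5.3]
opening: 0.0109
```

Call:
step_arm:
  moves:
    - [[0,0.0017,0.0049,0],[0,0.0016,0.0049,0],[0,0.0014,0.005,0],[0,0.0013,0.005,0],[0,0.0012,0.0051,0],[0,0.001,0.0051,0],[0,0,0,0],[0,0,0,0]]

```text
time: 22.07
tool_pos: [0.6144, 0.2039, 0.1159]
tool_rot: [3.141, -0.0, -3.064]
contact_force: [5.0, 5.0, -2.1]
opening: 0.011
```

```bash
python3 - <<'E'
from h import *
print(panang(),robot.observe()["opening"])
E
```

```text
(np.float64(0.07992389058072145), np.float64(0.19018253511336142)) 0.010954758852163073
```

Call:
step_arm:
  moves:
    - [[0,0.0008,0.0051,0],[0,0.0006,0.0052,0],[0,0,0.002,0],[0,0,0,0],[0,0,0,0]]

```text
time: 22.48
tool_pos: [0.6143, 0.2055, 0.1039]
tool_rot: [3.141, -0.0, -3.064]
contact_force: [5.4, 6.9, -0.2]
opening: 0.0108
```

Call:
step_arm:
  moves:
    - [[0,0,0.001,0],[0,0,0.001,0],[0,0,0,0],[0,0,0,0]]

```text
time: 22.82
tool_pos: [0.6143, 0.2057, 0.1025]
tool_rot: [3.141, 0.0, -3.064]
contact_force: [2.2, 6.6, 2.1]
opening: 0.0112
```

Call:
step_arm:
  moves:
    - [[0,0,0.001,0],[0,0,0.001,0],[0,0,0.001,0],[0,0,0,0],[0,0,0,0]]

```text
time: 23.23
tool_pos: [0.6144, 0.2057, 0.1022]
tool_rot: [3.14, 0.002, -3.063]
contact_force: [-3.2, 5.3, 17.7]
opening: 0.0112
```

Call:
step_arm:
  moves:
    - [[0,0,0,0],[0,0,0,0],[0,0,0,0],[0,0,0,0]]
  hand: 0.4

```text
time: 23.57
tool_pos: [0.6133, 0.2043, 0.0987]
tool_rot: [-3.141, -0.003, -3.064]
contact_force: [-0.2, 0.2, -0.1]
opening: 0.033
```

Call:
step_arm:
  moves:
    - [[0,0,-0.01,0],[0,0,-0.02,0],[0,0,-0.025,0],[0,0,-0.025,0],[0,0,-0.025,0],[0,0,-0.02,0]]

```text
time: 24.07
tool_pos: [0.6144, 0.2048, 0.2277]
tool_rot: [-3.142, 0.001, -3.064]
contact_force: [-0.2, 0.1, -0.2]
opening: 0.0365
```

```bash
python3 - <<'E'
from h import *
s=robot.read_camera("side"); save("s12",crop(s["frame"],250,60,480,340,2.1))
c=robot.read_camera("top"); save("t12",crop(c["frame"],200,120,450,330,3))
plan(tw(0,-.168,.22),np.pi+TY,16)
E
```

```text
delta [ 0.0284 -0.3901 -0.0098] dyaw 0.0 q6 -1.44
[[0.0001, -0.0244, 0.0006, -0.0], [0.0001, -0.0244, 0.0006, -0.0], [0.0001, -0.0244, 0.0006, -0.0], [0.0001, -0.0244, 0.0006, -0.0], [0.0001, -0.0244, 0.0006, -0.0], [0.0001, -0.0244, 0.0006, -0.0], [0.0001, -0.0244, 0.0006, -0.0], [0.0001, -0.0244, 0.0006, -0.0]]
[[0.0001, -0.0244, 0.0006, -0.0], [0.0001, -0.0244, 0.0006, -0.0], [0.0001, -0.0244, 0.0006, -0.0], [0.0001, -0.0244, 0.0006, -0.0], [0.0001, -0.0244, 0.0006, -0.0], [0.0001, -0.0244, 0.0006, -0.0], [0.0001, -0.0244, 0.0006, -0.0], [0.0001, -0.0244, 0.0006, -0.0]]
```

View pics/s12.png

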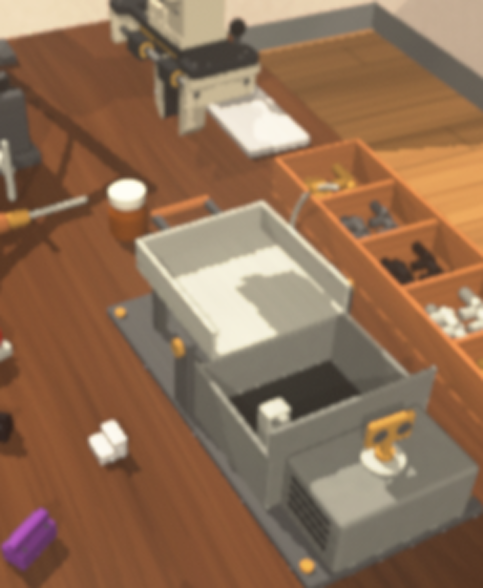

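View pics/t12.png

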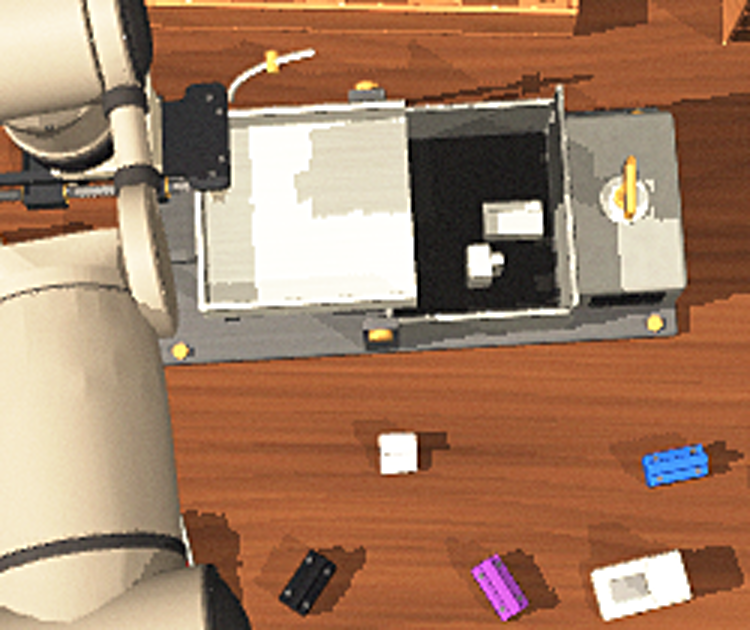

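Call:
step_arm:
  moves:
    - [[0,-0.0244,0,0],[0,-0.0244,0,0],[0,-0.0244,0,0],[0,-0.0244,0,0],[0,-0.0244,0,0],[0,-0.0244,0,0],[0,-0.0244,0,0],[0,-0.0244,0,0]]

```text
time: 24.83
tool_pos: [0.6288, 0.0091, 0.2239]
tool_rot: [3.141, -0.002, -3.064]
contact_force: [0.7, -0.7, 0.4]
opening: 0.0365
```

Call:
step_arm:
  moves:
    - [[0,-0.0244,0,0],[0,-0.0244,0,0],[0,-0.0244,0,0],[0,-0.0244,0,0],[0,-0.0244,0,0],[0,-0.0244,0,0],[0,-0.0244,0,0],[0,-0.0244,0,0]]

```text
time: 25.5
tool_pos: [0.644, -0.1853, 0.2238]
tool_rot: [3.141, -0.002, -3.064]
contact_force: [0.6, 0.2, -0.6]
opening: 0.0368
```

Call:
step_arm:
  moves:
    - [[0,0,0.005,0],[0,0,0.005,0],[0,0,0,0]]

```text
time: 25.75
tool_pos: [0.6437, -0.1833, 0.2127]
tool_rot: [3.139, -0.004, -3.064]
contact_force: [-0.1, -0.6, -0.8]
opening: 0.0368
```

```bash
python3 - <<'E'
from h import *
w=robot.read_camera("wrist"); save("w13",w["frame"])
c=robot.read_camera("top"); s=robot.read_camera("side")
save("ts13",np.hstack([crop(c["frame"],380,150,440,220,6),crop(s["frame"],380,200,520,340,3)]))
plan(tw(0,-.168,.21),None,1); print(proj(w,tw(0,-.168,.141)))
E
```

```text
delta [-0.0004 -0.002  -0.0049] dyaw 0.0 q6 -2.04
[[0.0006, -0.002, 0.0049, -0.0]]
[318.50015485 247.51874461]
```

View pics/w13.png

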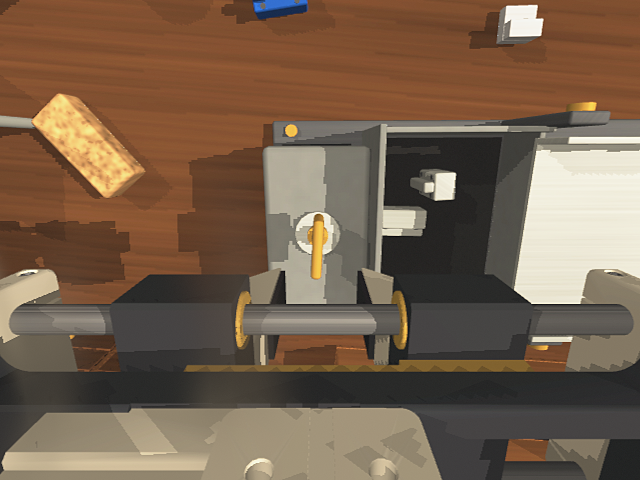

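View pics/ts13.png

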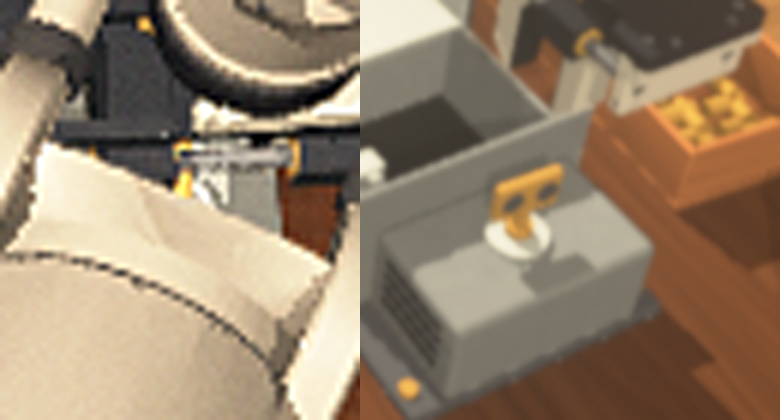

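```bash
python3 - <<'E'
from h import *
w=robot.read_camera("wrist")
hsv=cv2.cvtColor(w["frame"],cv2.COLOR_RGB2HSV)
m=((hsv[...,0]>10)&(hsv[...,0]<30)&(hsv[...,1]>150)&(hsv[...,2]>140)).astype(np.uint8)
mm=np.zeros_like(m);mm[195:285,295:345]=m[195:285,295:345]
k=max(cv2.findContours(mm,0,1)[0],key=cv2.contourArea).reshape(-1,2)
print(k.min(0),k.max(0))
save("w14",crop(w["frame"],270,190,370,290,6))
for (u,v) in []: pass
# top row extremes
for v in range(214,278,8):
    xs=np.where(mm[v])[0]; print(v,xs.min() if len(xs) else None,xs.max() if len(xs) else None, plane(w,xs.mean(),v,.141).round(4) if len(xs) else None)
E
```

```text
[308 212] [326 275]
214 318 322 [ 0.621  -0.1854  0.141 ]
222 313 322 [ 0.627  -0.1867  0.141 ]
230 308 326 [ 0.6329 -0.1866  0.141 ]
238 309 326 [ 0.6389 -0.1858  0.141 ]
246 312 321 [ 0.645 -0.186  0.141]
254 312 321 [ 0.6512 -0.1855  0.141 ]
262 311 320 [ 0.6575 -0.1858  0.141 ]
270 311 320 [ 0.6638 -0.1853  0.141 ]
```

View pics/w14.png

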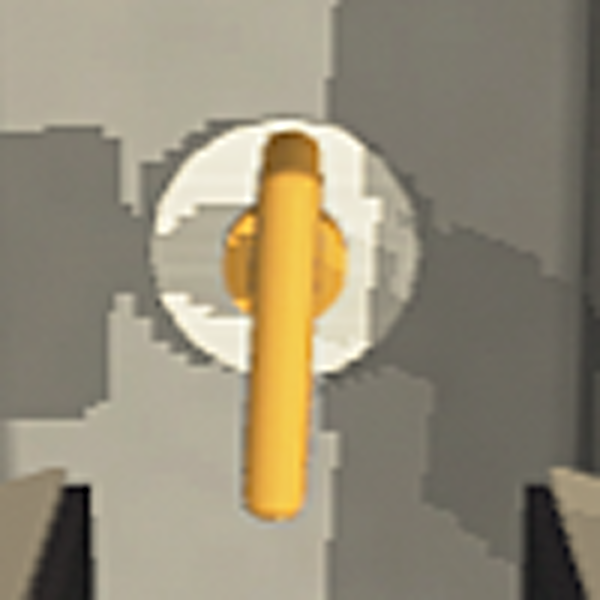

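Call:
step_arm:
  moves:
    - [[0,-0.002,0.013,0.045],[0,0,0.014,0],[0,0,0.014,0],[0,0,0.014,0],[0,0,0.014,0],[0,0,0.014,0],[0,0,0.012,0],[0,0,0.006,0]]

```text
time: 26.62
tool_pos: [0.6443, -0.1853, 0.1126]
tool_rot: [3.141, -0.002, -3.108]
contact_force: [-0.1, -0.4, -0.1]
opening: 0.0369
```

Call:
step_arm:
  moves:
    - [[0,0,0,0],[0,0,0,0]]

```text
time: 26.78
tool_pos: [0.645, -0.186, 0.1144]
tool_rot: [-3.142, 0.0, -3.108]
contact_force: [0.3, 0.1, -0.0]
opening: 0.0368
```

Call:
step_arm:
  moves:
    - [[0,0,0.002,0],[0,0,0,0],[0,0,0,0],[0,0,0,0],[0,0,0,0],[0,0,0,0],[0,0,0,0]]
  hand: 0
  force: 45

```text
time: 27.37
tool_pos: [0.6449, -0.1859, 0.1125]
tool_rot: [3.141, 0.0, -3.109]
contact_force: [-0.6, 1.2, 3.5]
opening: 0.0078
```

```bash
python3 - <<'E'
from h import *
o=robot.observe(); print(o["qpos"][[0,3,5]],o["torque"],o["contact_force"],o["tool_pos"],o["tool_rot"],o["opening"])
E
```

```text
[-3.94978653e-01  5.05703497e-04 -1.99891119e+00] [ 0.30884158  0.03729052 -0.07991899] [-0.64304084  1.20956533  3.45280464] [ 0.64494662 -0.1859336   0.11245703] [ 3.14129626e+00  4.89804610e-04 -3.10863552e+00] 0.007791842455761346
```

Call:
step_arm:
  moves:
    - [[0,0,0,0.05],[0,0,0,0.1],[0,0,0,0.1],[0,0,0,0.1],[0,0,0,0.1],[0,0,0,0.1],[0,0,0,0.1],[0,0,0,0.1]]

```text
time: 28.03
tool_pos: [0.6456, -0.1841, 0.1125]
tool_rot: [3.138, -0.001, 2.421]
contact_force: [2.8, 7.4, 2.1]
opening: 0.0073
```

```bash
python3 - <<'E'
from h import *
o=robot.observe(); print(o["qpos"][[0,3,5]],o["torque"],o["contact_force"],o["tool_pos"],o["tool_rot"],o["opening"])
s=robot.read_camera("side"); save("s15",crop(s["frame"],380,200,520,340,3))
E
```

```text
[-0.39325571  0.00334127 -1.24435959] [ 1.22962471 -0.41743363  0.11116865] [2.76247779 7.3859447  2.07418354] [ 0.64563561 -0.18406231  0.11249371] [ 3.13847021e+00 -5.22814538e-04  2.42071820e+00] 0.007349027951497321
```

View pics/s15.png

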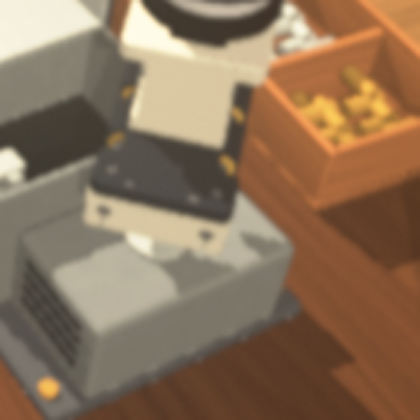

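Call:
step_arm:
  moves:
    - [[0.0006,0.0007,0,0.1],[0,0,0,0.1],[0,0,0,0.1],[0,0,0,0.1],[0,0,0,0.1],[0,0,0,0.1],[0,0,0,0.1],[0,0,0,0.1]]

```text
time: 28.75
tool_pos: [0.6475, -0.1831, 0.1125]
tool_rot: [3.136, -0.002, 1.621]
contact_force: [10.4, 7.6, -1.8]
opening: 0.008
```

Call:
step_arm:
  moves:
    - [[0,0,0,0.1],[0,0,0,0.1],[0,0,0,0.1],[0,0,0,0.1],[0,0,0,0.1],[0,0,0,0.1],[0,0,0,0.1],[0,0,0,0.1]]

```text
time: 29.42
tool_pos: [0.6495, -0.1839, 0.1126]
tool_rot: [3.134, -0.007, 0.821]
contact_force: [18.1, 4.6, -7.0]
opening: 0.0077
```

Call:
step_arm:
  moves:
    - [[0,0,0,0.1],[0,0,0,0.1],[0,0,0,0.1],[0,0,0,0.1],[0,0,0,0.1],[0,0,0,0.1],[0,0,0,0.1],[0,0,0,0]]

```text
time: 30.08
tool_pos: [0.6503, -0.1855, 0.1126]
tool_rot: [3.138, -0.012, 0.12]
contact_force: [20.9, -0.0, -9.5]
opening: 0.0077
```

```bash
python3 - <<'E'
from h import *
o=robot.observe(); print(o["qpos"][[0,3,5]],o["torque"],o["contact_force"],o["tool_pos"],o["tool_rot"],o["opening"])
E
```

```text
[-0.39255018  0.00316709  1.05745745] [-0.03447429 -2.92967568 -0.02401616] [20.88026873 -0.03018276 -9.51075852] [ 0.65027607 -0.18553439  0.11257582] [ 3.13800591 -0.01239869  0.11967777] 0.007665510672934586
```

Call:
step_arm:
  moves:
    - [[0,0,0,0],[0,0,0,0],[0,0,0,0],[0,0,0,0]]
  hand: 0.4

```text
time: 30.42
tool_pos: [0.6444, -0.1853, 0.1119]
tool_rot: [-3.141, 0.001, 0.124]
contact_force: [0.1, 0.3, -0.4]
opening: 0.0298
```

Call:
step_arm:
  moves:
    - [[0,0,-0.01,0],[0,0,-0.02,0],[0,0,-0.02,0],[0,0,-0.02,0],[0,0,-0.02,-0.1],[0,0,0,-0.12],[0,0,0,-0.12],[0,0,0,-0.12]]

```text
time: 31.08
tool_pos: [0.6448, -0.1854, 0.2037]
tool_rot: [3.14, -0.001, 0.59]
contact_force: [0.9, 0.2, -1.0]
opening: 0.0367
```

Call:
step_arm:
  moves:
    - [[0,0,0,-0.12],[0,0,0,-0.12],[0,0,0,-0.12],[0,0,0,-0.12],[0,0,0,-0.12],[0,0,0,-0.12],[0,0,0,-0.12],[0,0,0,-0.12]]

```text
time: 31.75
tool_pos: [0.6447, -0.1854, 0.2031]
tool_rot: [3.141, 0.0, 1.55]
contact_force: [-0.3, -0.7, -0.2]
opening: 0.0365
```

Call:
step_arm:
  moves:
    - [[0,0,0,-0.12],[0,0,0,-0.12],[0,0,0,-0.12],[0,0,0,-0.12],[0,0,0,-0.12],[0,0,0,-0.12],[0,0,0,-0.12],[0,0,0,-0.12]]

```text
time: 32.42
tool_pos: [0.6447, -0.1854, 0.2031]
tool_rot: [3.141, 0.001, 2.51]
contact_force: [0.7, -1.6, -0.1]
opening: 0.0367
```

Call:
step_arm:
  moves:
    - [[0,0,0,-0.12],[0,0,0,-0.12],[0,0,0,-0.12],[0,0,0,-0.12],[0,0,0,-0.12],[0,0,0,-0.1],[0,0,0,0],[0,0,0,0]]

```text
time: 33.08
tool_pos: [0.6447, -0.1853, 0.2028]
tool_rot: [-3.141, 0.0, -3.082]
contact_force: [0.1, -0.3, 0.5]
opening: 0.0368
```

```bash
cat >> h.py <<'E'
def key(name):
    w=robot.read_camera("wrist"); fr=w["frame"]
    hsv=cv2.cvtColor(fr,cv2.COLOR_RGB2HSV)
    m=((hsv[...,0]>10)&(hsv[...,0]<30)&(hsv[...,1]>150)&(hsv[...,2]>170)).astype(np.uint8)
    p=proj(w,[.6455,-.1855,.141]); x,y=int(p[0]),int(p[1])
    save(name,crop(fr,x-60,y-60,x+60,y+60,5))
    for v in range(y-50,y+40,6):
        xs=np.where(m[v,x-40:x+40])[0]+x-40
        if len(xs): print(v,xs.min(),xs.max(),plane(w,xs.mean(),v,.141).round(4))
    o=robot.observe(); print(o["tool_pos"],o["tool_rot"],o["qpos"][5])
E
python3 -c "
from h import *
key('k1')"
```

```text
219 321 323 [ 0.622 -0.186  0.141]
225 314 323 [ 0.6263 -0.1881  0.141 ]
231 312 328 [ 0.6305 -0.1869  0.141 ]
237 310 330 [ 0.6348 -0.1863  0.141 ]
243 312 328 [ 0.6391 -0.1861  0.141 ]
249 316 324 [ 0.6435 -0.1861  0.141 ]
255 316 325 [ 0.6478 -0.1855  0.141 ]
261 317 325 [ 0.6523 -0.1848  0.141 ]
267 317 326 [ 0.6567 -0.1842  0.141 ]
273 317 326 [ 0.6613 -0.1839  0.141 ]
279 318 326 [ 0.6659 -0.1833  0.141 ]
[ 0.64478834 -0.18529305  0.2027131 ] [-3.14143389e+00  5.21477620e-04 -3.08192596e+00] -2.0244758686616047
```

View pics/k1.png

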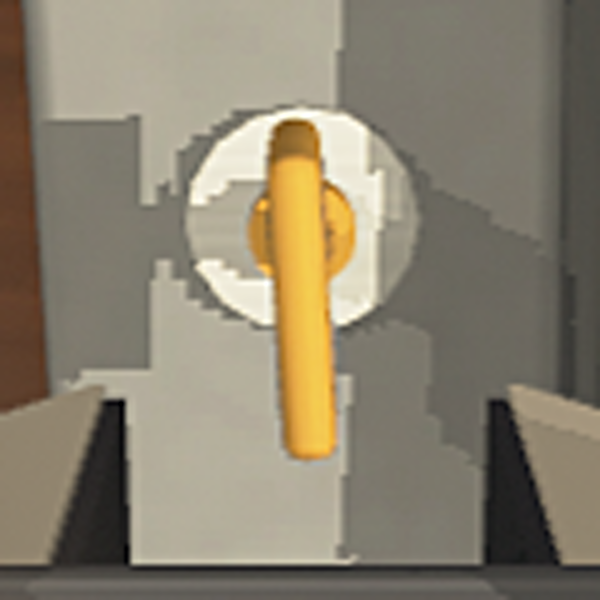

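Call:
step_arm:
  moves:
    - [[-0.0025,-0.0003,0.01,-0.06],[0,0,0.014,0],[0,0,0.014,0],[0,0,0.014,0],[0,0,0.014,0],[0,0,0.012,0],[0,0,0.008,0],[0,0,0.004,0]]

```text
time: 33.8
tool_pos: [0.6468, -0.1852, 0.1108]
tool_rot: [3.141, -0.002, -3.02]
contact_force: [0.6, 0.8, 0.2]
opening: 0.0364
```

Call:
step_arm:
  moves:
    - [[0,0,0,0],[0,0,0,0],[0,0,0,0],[0,0,0,0],[0,0,0,0],[0,0,0,0],[0,0,0,0]]
  hand: 0

```text
time: 34.38
tool_pos: [0.6477, -0.1858, 0.1129]
tool_rot: [-3.141, 0.001, -3.019]
contact_force: [0.3, -2.2, 2.9]
opening: 0.0082
```

Call:
step_arm:
  moves:
    - [[0,0,0,0.05],[0,0,0,0.1],[0,0,0,0.1],[0,0,0,0.1],[0,0,0,0.1],[0,0,0,0.1],[0,0,0,0.1],[0,0,0,0.1]]

```text
time: 35.05
tool_pos: [0.6477, -0.1858, 0.1129]
tool_rot: [3.141, 0.002, 2.51]
contact_force: [0.3, -0.8, 2.1]
opening: 0.0075
```

Call:
step_arm:
  moves:
    - [[0,0,0,0.1],[0,0,0,0.1],[0,0,0,0.1],[0,0,0,0.1],[0,0,0,0.1],[0,0,0,0.1],[0,0,0,0.1],[0,0,0,0.1]]

```text
time: 35.72
tool_pos: [0.6478, -0.1857, 0.1129]
tool_rot: [3.14, 0.001, 1.71]
contact_force: [0.2, -1.1, 3.8]
opening: 0.0078
```

Forces near zero now: well centred. Continuing.

Call:
step_arm:
  moves:
    - [[0,0,0,0.1],[0,0,0,0.1],[0,0,0,0.1],[0,0,0,0.1],[0,0,0,0.1],[0,0,0,0.1],[0,0,0,0.1],[0,0,0,0.1]]

```text
time: 36.38
tool_pos: [0.6479, -0.1858, 0.1129]
tool_rot: [3.14, -0.0, 0.91]
contact_force: [1.4, -0.9, 1.9]
opening: 0.0078
```

Call:
step_arm:
  moves:
    - [[0,0,0,0.1],[0,0,0,0.1],[0,0,0,0.1],[0,0,0,0.1],[0,0,0,0.1],[0,0,0,0.1],[0,0,0,0.1],[0,0,0,0]]

```text
time: 37.05
tool_pos: [0.6479, -0.1858, 0.1129]
tool_rot: [3.14, -0.002, 0.211]
contact_force: [1.0, -1.5, 2.9]
opening: 0.0077
```

```bash
python3 - <<'E'
from h import *
o=robot.observe(); print(o["qpos"][[0,3,5]],o["torque"],o["contact_force"],o["tool_pos"],o["tool_rot"],o["opening"])
E
```

```text
[-3.92810524e-01 -2.12347039e-04  9.66984887e-01] [-0.38897335  0.0534444  -0.11116379] [ 1.04215262 -1.45047984  2.88717513] [ 0.64790249 -0.18582447  0.11288603] [ 3.14026384e+00 -1.57607909e-03  2.11076327e-01] 0.007710598662673202
```

Call:
step_arm:
  moves:
    - [[0,0,0,0.08],[0,0,0,0.08],[0,0,0,0.08],[0,0,0,0.08],[0,0,0,0.08],[0,0,0,0.08],[0,0,0,0.06],[0,0,0,0.06]]

```text
time: 37.72
tool_pos: [0.6479, -0.1858, 0.1129]
tool_rot: [3.141, -0.002, -0.385]
contact_force: [1.7, -1.7, 4.1]
opening: 0.0078
```

```bash
python3 - <<'E'
from h import *
o=robot.observe(); print(o["qpos"][5],o["torque"],o["joint_efforts"][5],o["tool_rot"],o["opening"])
E
```

```text
1.5628349387629312 [-0.29587615  0.06713294  0.14744258] -0.7432456500828266 [ 3.14126755e+00 -1.97691658e-03 -3.84728061e-01] 0.007761680772563055
```

Call:
step_arm:
  moves:
    - [[0,0,0,0.04],[0,0,0,0.04],[0,0,0,0.04],[0,0,0,0.04],[0,0,0,0]]

```text
time: 38.13
tool_pos: [0.6478, -0.1859, 0.1129]
tool_rot: [-3.142, -0.002, -0.544]
contact_force: [1.3, -2.4, 5.2]
opening: 0.0074
```

```bash
python3 - <<'E'
from h import *
o=robot.observe(); print(o["qpos"][5],o["torque"],o["joint_efforts"][5],o["tool_rot"],o["opening"])
E
```

```text
1.7218366424437965 [-0.35476658  0.08683765  0.01358668] 0.5920922756195068 [-3.14157158e+00 -1.97207612e-03 -5.43816509e-01] 0.007411264413907589
```

Call:
step_arm:
  moves:
    - [[0,0,0,0.03],[0,0,0,0.03],[0,0,0,0.03],[0,0,0,0],[0,0,0,0]]

```text
time: 38.55
tool_pos: [0.6478, -0.1859, 0.1129]
tool_rot: [-3.141, -0.002, -0.632]
contact_force: [0.5, -2.6, 4.6]
opening: 0.0077
```

```bash
python3 - <<'E'
from h import *
o=robot.observe(); print(o["qpos"][5],o["torque"],o["joint_efforts"][5],o["tool_rot"],o["opening"])
E
```

```text
1.8104354315823228 [-0.50695143  0.03898633  0.09279572] 0.03313675755634904 [-3.14133765e+00 -1.94472165e-03 -6.32479196e-01] 0.007703542945308046
```

Call:
step_arm:
  moves:
    - [[0,0,0,0.03],[0,0,0,0.03],[0,0,0,0],[0,0,0,0]]

```text
time: 38.88
tool_pos: [0.6478, -0.1858, 0.1128]
tool_rot: [3.142, -0.002, -0.691]
contact_force: [1.8, -1.9, 4.5]
opening: 0.0077
```

```bash
python3 - <<'E'
from h import *
o=robot.observe(); print(o["qpos"][5],o["torque"],o["joint_efforts"][5],o["tool_rot"],o["opening"])
E
```

```text
1.869468524474964 [-0.44369828 -0.02704189  0.74872304] 0.8067875169217587 [ 3.14155743e+00 -2.02244214e-03 -6.91120077e-01] 0.007651323877405191
```

Call:
step_arm:
  moves:
    - [[0,0,0,0.02],[0,0,0,0.02],[0,0,0,0],[0,0,0,0],[0,0,0,0]]

```text
time: 39.3
tool_pos: [0.6478, -0.1858, 0.1129]
tool_rot: [3.142, -0.002, -0.731]
contact_force: [1.6, -3.9, 6.1]
opening: 0.0085
```

```bash
python3 - <<'E'
from h import *
for i in range(4):
    o=robot.observe(); print(o["qpos"][5],o["torque"],o["joint_efforts"][5],o["tool_rot"],o["opening"]); robot.read_camera("side")
E
```

```text
1.9090217268839351 [-0.5193835   0.0618685   0.93358907] 0.9368566051125526 [ 3.14151642e+00 -2.15646967e-03 -7.30524733e-01] 0.008483647222732404
1.909007449358632 [-0.49297516  0.01663416  0.92094552] 0.9342881105840206 [ 3.14151110e+00 -2.12107069e-03 -7.30533882e-01] 0.008469415209473091
1.9090201837837728 [-0.48974547 -0.00900032  0.98881639] 0.9337910637259483 [ 3.14151357e+00 -2.18259542e-03 -7.30545520e-01] 0.008542449024568396
1.9090277155416284 [-0.44124391  0.02624724  0.97697544] 0.933711938560009 [ 3.14149377e+00 -2.14361423e-03 -7.30548706e-01] 0.008630592965493743
```

Call:
step_arm:
  moves:
    - [[0,0,0,0],[0,0,0,0],[0,0,0,0],[0,0,0,0]]
  hand: 0.4

```text
time: 39.83
tool_pos: [0.6468, -0.1849, 0.1113]
tool_rot: [3.141, 0.002, -0.734]
contact_force: [0.7, 0.1, 0.0]
opening: 0.0308
```

Call:
step_arm:
  moves:
    - [[0,0,-0.01,0],[0,0,-0.02,0],[0,0,-0.02,0],[0,0,-0.02,0],[0,0,-0.02,0],[0,0,0,0],[0,0,0,0]]

```text
time: 40.42
tool_pos: [0.6478, -0.1855, 0.2037]
tool_rot: [-3.14, -0.003, -0.735]
contact_force: [-0.4, -0.1, -0.1]
opening: 0.0367
```

```bash
python3 -c "
from h import *
key('k2')
w=robot.read_camera('wrist'); save('k2f',w['frame'])"
```

```text
214 321 322 [ 0.6664 -0.2033  0.141 ]
220 314 323 [ 0.6647 -0.199   0.141 ]
226 314 329 [ 0.6592 -0.1989  0.141 ]
232 312 331 [ 0.6567 -0.1953  0.141 ]
238 313 330 [ 0.6536 -0.1923  0.141 ]
244 317 326 [ 0.6499 -0.1899  0.141 ]
250 317 326 [ 0.6467 -0.187   0.141 ]
256 318 327 [ 0.6429 -0.1845  0.141 ]
262 318 328 [ 0.6396 -0.1814  0.141 ]
268 319 328 [ 0.6357 -0.179   0.141 ]
274 320 329 [ 0.6318 -0.1765  0.141 ]
[ 0.64714562 -0.18526135  0.20209289] [-3.14142652e+00  1.34179518e-04 -7.35223129e-01] 1.913329293938573
```

View pics/k2f.png

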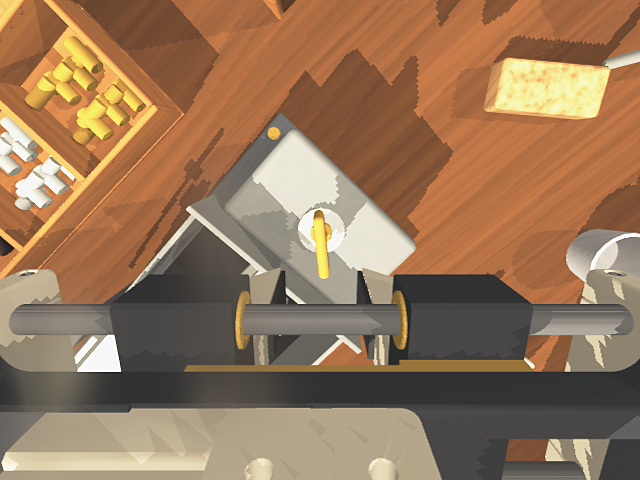

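Call:
step_arm:
  moves:
    - [[-0.01,0.01,-0.02,0],[-0.025,0.023,-0.02,0],[-0.025,0.023,-0.02,0],[-0.025,0.023,-0.01,0],[-0.025,0.023,0,0],[-0.025,0.023,0,0],[-0.025,0.023,0,0],[-0.02,0.02,0,0]]

```text
time: 41.18
tool_pos: [0.3984, -0.1883, 0.2709]
tool_rot: [3.141, 0.003, -0.735]
contact_force: [-0.5, -1.2, 0.9]
opening: 0.0362
```

Call:
step_arm:
  moves:
    - [[0,0,0,0],[0,0,0,0]]

```text
time: 41.35
tool_pos: [0.4001, -0.1891, 0.2717]
tool_rot: [-3.141, 0.001, -0.737]
contact_force: [0.2, 0.3, -0.2]
opening: 0.0369
```

```bash
python3 - <<'E'
from h import *
c=robot.read_camera("top"); save("t20",c["frame"])
s=robot.read_camera("side"); save("s20",s["frame"])
save("t20c",crop(c["frame"],230,120,440,250,3.8))
E
```

```text
(no output)
```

View pics/t20.png

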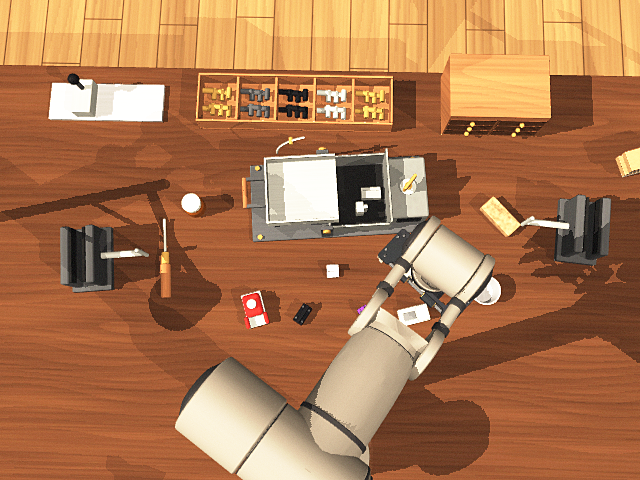

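View pics/t20c.png

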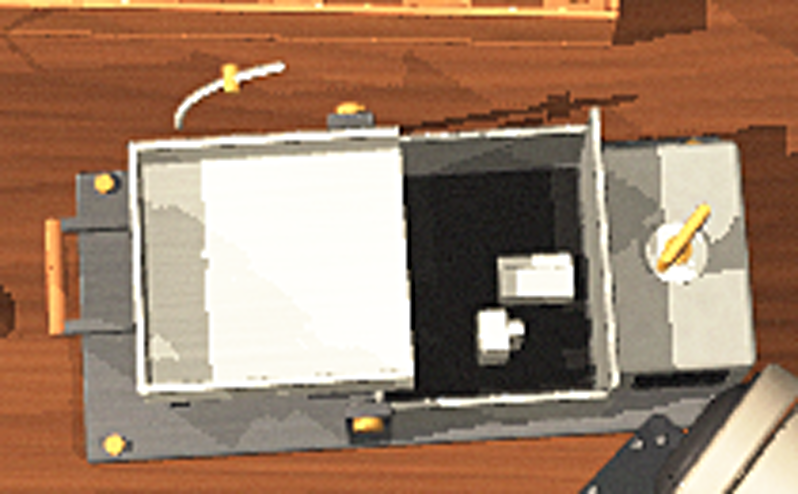

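View pics/s20.png

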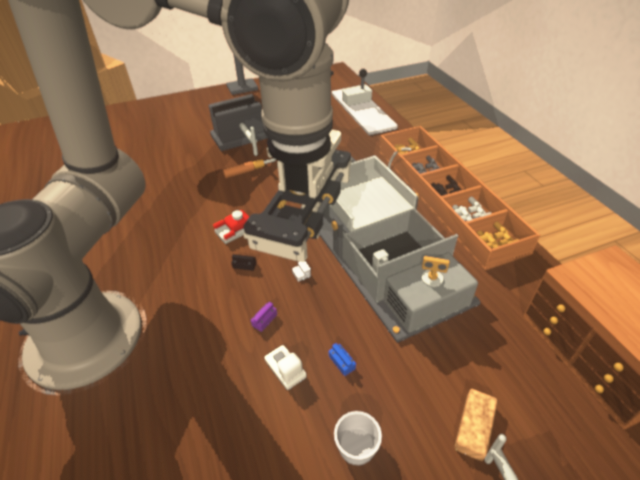

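Top view after retracting: the pan rim corners sit at the same pixels as at the start. Both jaws are in the box (crop 535,278 and 498,335), the key is turned, and the bystanders haven't moved.

```bash
python3 -c "
from cell import robot
print(robot.hand_in(), robot.observe()['time'])"
```

```text
the job is handed in; nothing more can be done
the job is handed in; nothing more can be done
```

The job is done and handed in at about 41 s. Both steel jaws on the bench are in the tumbling box, the pan is back down level, and the key is fully wound.

- **Jaws:** Only two steel jaws were on the bench. I left the square tin gauge and the blue, purple and black look-alikes alone. I laid both jaws in the pan and tipped it by the handle to about 0.85–0.87 rad (49–50°). I took that angle from the arm's position and the pan's rim in the side view, because the brass pin was hidden from view. Both jaws slid into the box, and one of them is standing on its end.
- **Pan:** I lowered it until it pressed on its rests with about 18 N. In the last top picture its rim is where it was at the start.
- **Key:** I wound it clockwise in two grips, with several partial turns in each, until it hit the stop. The twisting torque then rose to about 0.95 N m. The key's final angle in the picture works out to about 7.0 rad.
- **Other checks:** No bystander looked moved in the last pictures, though the arm hid part of the bench from above. In the first key grip I was about 3 mm off the key's axis, which gave up to 21 N of sideways force. I re-centred, and the second grip ran with almost none.

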